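# Set a pull-handle bar in the cross-drilling jig

## Task

Get the drilling jig on the shop counter ready for drilling: without lifting the round bar out of its V-groove, push it along until its end touches the red end stop. Then set the steel guide plate flat down on its two locating pins over the bar, and swing the yellow clamp fully round so that its short arm lies over the plate; the bar must still be against the stop at the end. Leave everything else on the counter where it stands.

Things in the scene. Friction and masses are not known exactly. Their poses are not given: they have to be found in the camera images.
- jig: Drilling jig fixed to the counter: blue base 12 mm thick, x -195 to +105, y -82 to +70 mm, with a steel V-block along it. Origin on the counter surface midway between the two locating pins; x along the groove towards the red end stop, z up. V-block: x -190 to +80, 56 mm wide about y = 0, top 43 mm up.
- groove (a point): Middle of the V-groove's open end at the V-block's top edge: jig x = -190, y = 0, z = 43 mm. The groove is 28 mm wide at the top, sides at 45 degrees, straight to the end stop.
- stop (a point): Point on the red end stop's face that the bar's end must touch: jig x = +80, y = 0, z = 47.4 mm (height of the bar's axis). The stop is 50 mm wide, 18 mm thick, top 64 mm above the counter. Axes as the jig's.
- seat (a point): Where the plate's origin must come to rest: jig x = 0, y = 0, z = 63.5 mm, level with the tops of the two 24 mm square pillars that carry the pins. Axes as the jig's.
- round_pin (a point): Tip of the round brass pin, jig x = 0, y = +50, z = 82.5 mm. Pin 12 mm in diameter, 19 mm tall above its pillar, the upper 9 mm tapering to 4 mm.
- diamond_pin (a point): Tip of the diamond brass pin, jig x = 0, y = -50, z = 82.5 mm. Pin 12 mm along x, 9 mm along y, 19 mm tall above its pillar, the upper 9 mm tapering to a third.
- rod: Round aluminium-coloured bar, 26 mm in diameter, 160 mm long, about 0.2 to 0.42 kg, loose in the V-groove. Origin at its middle on its axis; x along it towards the end stop (it may roll about x). Axis 47.4 mm, top 60.4 mm above the counter. Takes about 1 to 5 N to push, stays where it is left.
- rod_front (a point): Centre of the bar's end face that looks to the end stop.
- rod_rear (a point): Centre of the bar's other end face, the one to push on; at the start the V-block goes on 10 to 70 mm behind it, and the bar is 40 to 100 mm short of the stop.
- plate: Steel drill guide plate lying flat on the counter left or right of the jig: 90 (x) x 130 (y) x 8 mm, about 0.35 kg; origin under its centre, z up. Two 14 mm through holes for the pins at x = 0, y = +50 and -50. Fits either way round (half a turn). Seated: x parallel to the groove, underside 63.5 mm above the counter, 3 mm over the bar.
- plate_handle (a point): Middle of the plate's orange handle bar, 40 mm above the plate's underside. The bar lies along the plate's y: 64 mm long, 16 wide (x), 16 high, its underside 24 mm above the plate's top, on two posts at y = +25 and -25 mm.
- clamp (a joint): Angle (rad) of the yellow L-shaped swing clamp about a vertical pivot: 0 open, 2.0 at its stop with the short arm (52 mm) over the plate; grows counter-clockwise from above. Starts 0 to 0.3; takes about 1 to 2 N at the knob, stays where left. Arms 14 mm wide, 75 to 84 mm above the counter; the short arm is 90 degrees counter-clockwise of the knob's arm.
- clamp_pivot (a point): Top of the clamp's pivot: jig x = -66, y = -62 mm, 88 mm above the counter.
- clamp_knob (a point): Centre of the top of the clamp's upright red knob: 20 mm in diameter, 34 mm tall, top 109 mm above the counter, 60 mm from the pivot. Seen from the pivot it lies at -160 degrees (-2.793 rad) from the jig's x at joint 0, and at -45 degrees when closed (joint 2.0).
- can: Blue spray can, 65 mm in diameter, 194 mm tall, standing; origin under its centre. To be left alone.
- cartridge: White and blue sealant cartridge, 48 mm in diameter, 215 mm tall, standing; origin under its centre. To be left alone.
- brush_box: Blue open box of brushes, 85 x 120 x 56 mm, on the other side of the jig from the plate; origin under its centre. To be left alone.
- screwdriver: Blue screwdriver, 200 mm long, lying beyond the jig. To be left alone.
- wire_brush: Wooden wire brush, 220 mm long, 32 mm high, lying; origin under its centre. To be left alone.
- tape_box: Yellow box 70 x 90 x 50 mm; origin under its centre. To be left alone.
There are look-alikes about, which are no part of the job. Leave any pink look-alike of the rod alone. Leave any turquoise look-alike of the plate alone.

How it is judged:
By the outcome, as a careful person would: the job done as asked, in the order asked, and still so for the second after the job is handed in, with the robot touching nothing.
It also fails if it takes over 64 s, if anything falls off the work surface, if the arm or the gripper's body presses on something with over 40 N, if the wrist force passes 120 N, or if a joint passes its speed limit or range.

## Robot

A 6-joint arm with a two-finger parallel gripper is mounted at the origin on the work surface. World frame = base frame: x ahead of the robot, y to its left, z up, the work surface at z = 0. Lengths are in m, angles in rad, forces in N, time in s.
With the tool pointing down it reaches from about 0.375 to 0.9 m from the base axis. Payload 3.1 kg.
Tool frame: the origin (TCP) lies at the very end of the fingers, on their centre line; the grasp point (between the pads) lies 19 mm behind it; z points along the fingers, y is the direction in which the jaws open and shut (so a half turn about z gives the same grasp; the last joint's range is limited). The gripper opens to 85 mm and grips with 20 to 120 N. Pads are 22 mm wide; open, the fingers measure 114 mm over their backs; the gripper's body (76 mm by 85 mm) begins 54 mm behind the grasp point. The pads swing forward as they close: fully open they stand 13 mm farther back than shut.
Start: joints at [1.139, 0.527, 1.433, -0, 1.181, -0.178], TCP at [0.156, 0.605, 0.231] pointing down, gripper open.
Joint ranges: [-3.08, 3.08], [-0.75, 2.2], [0.22, 2.44], [-1.43, 4.57], [0, 2.65], [-2.85, 2.85]. Speed limits (rad/s): [2.79, 2.79, 3.14, 3.14, 3.14, 3.14].

## Interface

Orientations are given as a unit quaternion [x, y, z, w].
In Python, from station import * gives the robot as it stands.
- The arm moves only by the tool jog_arm, never from a script. Its argument "motion" is a list of rows, each a list of 5 numbers: the shift along the world's x, y, z in cm, then the turn about the world's z in degrees, then the closure in counts, from 0 (fully open) to 255 (shut). In form: [[tx, ty, tz, yaw, jaw], ...]. A call has 1 to 10 rows; each row shifts and turns the pose as measured when the row begins; what a row does not reach is not made up. A row lasts 1/12 s, in which the tool goes at most 41.7 mm and 7.16 degrees, less where a joint would pass 70% of its speed; a pose out of reach is approached as far as the arm can. A call with a gripper value outside its range is refused whole. The fingers move at their own pace and stop on an object; "squeeze" is the grip in N (left out, the last holds). Time passes only in rows, so rows that do not move let the fingers close. It gives the time, the measured TCP pose, the force and the opening at its end, in the units of the state.
- sense(): the state, without advancing time (a new reading comes with each control period).
- snapshot(name): name is "scene" or "top" or "wrist"; returns a dict with "img" (400x640x3 uint8, red, green, blue), "depth" (400x640 float32, m along the optical axis (not along the pixel's ray), 0 where there is no reading), "intrinsics" (3x3 intrinsics, pixels), "eye" and "attitude" of the camera in the world. Camera axes: x right, y down, z forward; pixel columns grow to the right and rows downward; lengths in m; the calibration is good to about 2 mm. The wrist camera is an equidistant fisheye: a pixel r from the principal point sees the ray r / f radians off the axis. A picture is of the moment at which its call begins.
- sign_off(): hands the job in, once; it reports no verdict.
The state is a dict: "t": time; "q": joint angles; "qd": joint speeds; "tau": joint torques, N m; "tcp_pos": TCP position; "tool_rot": TCP orientation; "force": force on the tool from outside, world axes, zero at the start; "ft_torque": the same for the moment, N m; "finger_gap": opening from 0.0 (shut) to 1.0 (fully open).
Only numpy, scipy, OpenCV 4.12 (cv2) and the standard library are available. Lean on these libraries where they do the work, as an engineer would, in place of code of your own. Each camera call takes 0.05 s, during which the arm holds its last target.

## Working session

There is one attempt and no reset: what is moved stays moved. The work goes in short steps, Python scripts to look and compute and a tool call to move; the robot and the scene stay as the last step left them, time stands still between calls to the robot, and variables do not carry over. Pictures are saved under pics/ and viewed, and the job is handed in when it is done.

Besides the shell and the picture viewer there is one more tool, called after "Emit:" as name(argument=value, ...), one argument or row to a line, values as JSON. jog_arm: Moves the arm, as the interface text tells. Its arguments: {"type":"object","properties":{"motion":{"type":"array","items":{"type":"array","items":{"type":"number"}}},"squeeze":{"type":"number"}},"required":["motion"]}

```bash
ls; mkdir -p pics; cat > h.py <<'E'
from station import *
import numpy as np, cv2
def save(n,img): cv2.imwrite('pics/'+n+'.png',cv2.cvtColor(img,cv2.COLOR_RGB2BGR))
E
python3 - <<'E'
from h import *
s=sense();print({k:np.round(v,3) for k,v in s.items()})
import pickle
D={}
for n in("scene","top","wrist"):
    d=snapshot(n);D[n]=d;save(n+'0',d['img']);print(n,d['intrinsics'],d['eye'],d['attitude'])
pickle.dump(D,open('d0.pkl','wb'))
E
```

```text
pics
{'t': np.float64(0.0), 'q': array([ 1.14 ,  0.528,  1.434, -0.   ,  1.181, -0.179]), 'qd': array([ 0.001,  0.   ,  0.   , -0.   , -0.   ,  0.001]), 'tau': array([-1.0000e-03, -4.4235e+01, -1.7802e+01, -0.0000e+00,  9.0000e-03,
        0.0000e+00]), 'tcp_pos': array([0.156, 0.604, 0.23 ]), 'tool_rot': array([ 0.126,  0.992, -0.001, -0.   ]), 'force': array([-0.122, -0.555,  0.659]), 'ft_torque': array([ 0.002, -0.02 , -0.011]), 'finger_gap': np.float64(0.998)}
scene [[381.62155509   0.         320.96756187]
 [  0.         381.62155509 203.48303005]
 [  0.           0.           1.        ]] [ 1.23551318 -0.54360824  0.97602218] [ 0.81817936  0.44167611 -0.17072152 -0.32612714]
top [[446.18466987   0.         321.05621219]
 [  0.         446.18466987 191.4163514 ]
 [  0.           0.           1.        ]] [ 0.40762112 -0.07916624  1.56075283] [-0.69803112  0.71420052 -0.04100254  0.03144792]
wrist [[309.70691629   0.         321.30347735]
 [  0.         309.70691629 202.00215441]
 [  0.           0.           1.        ]] [0.09201697 0.62159889 0.37368153] [0.78359842 0.60733327 0.07912269 0.1042085 ]
```

View pics/scene0.png

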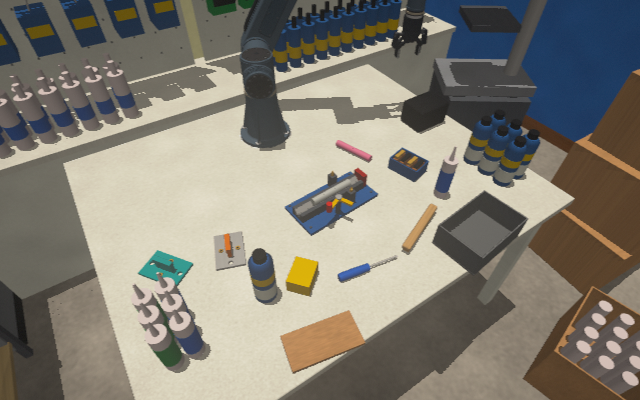

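View pics/top0.png

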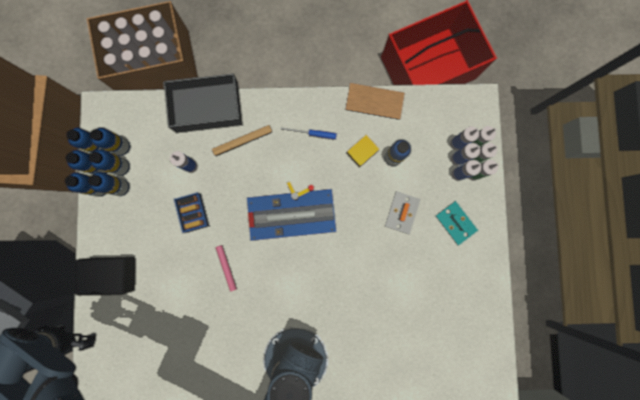

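View pics/wrist0.png

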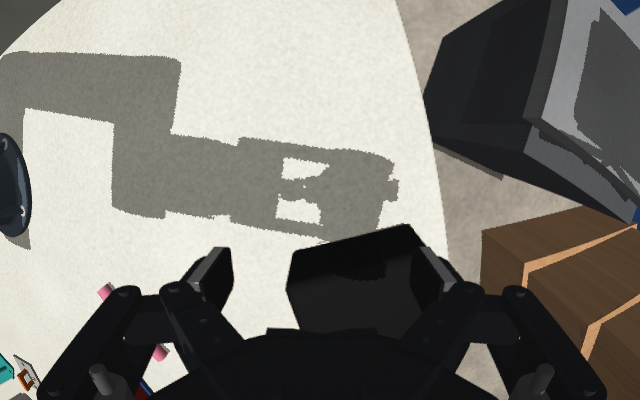

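The top view shows the jig at (291,215), with the red stop on the left at (251,218), the bar at (291,215) and the clamp at (302,190). There are two plate candidates: grey steel with an orange handle at (403,212), and turquoise at (457,222). The grey one fits the description and the turquoise one is the look-alike. The pink rod at (226,268) is the bar look-alike. I'll confirm in an enlarged crop and measure.

```bash
cat >> h.py <<'E'
from scipy.spatial.transform import Rotation as R
def ray(d,uv,fish=False):
    uv=np.atleast_2d(uv).astype(float);K=d['intrinsics']
    x=(uv-[K[0,2],K[1,2]])/[K[0,0],K[1,1]]
    if fish:
        r=np.linalg.norm(x,axis=1,keepdims=True); s=np.where(r<1e-9,1,np.sin(r)/np.maximum(r,1e-9))
        v=np.hstack([x*s,np.cos(r)])
    else: v=np.hstack([x,np.ones((len(x),1))])
    return R.from_quat(d['attitude']).apply(v)
def onplane(d,uv,z,fish=False):
    v=ray(d,uv,fish); e=np.array(d['eye']); return e+v*((z-e[2])/v[:,2:3])
def proj(d,P,fish=False):
    P=np.atleast_2d(P); c=R.from_quat(d['attitude']).inv().apply(P-np.array(d['eye']));K=d['intrinsics']
    if fish:
        rr=np.linalg.norm(c[:,:2],axis=1,keepdims=True); th=np.arctan2(rr,c[:,2:3]); x=c[:,:2]/np.maximum(rr,1e-9)*th
    else: x=c[:,:2]/c[:,2:3]
    return x*[K[0,0],K[1,1]]+[K[0,2],K[1,2]]
E
python3 - <<'E'
from h import *
import pickle
D=pickle.load(open('d0.pkl','rb'));d=D['top'];im=d['img']
c=im[170:300,165:485];save('crop0',cv2.resize(c,None,fx=2.5,fy=2.5,interpolation=cv2.INTER_CUBIC))
hsv=cv2.cvtColor(im,cv2.COLOR_RGB2HSV)
def comp(name,lo,hi,box,z):
    m=cv2.inRange(hsv,np.array(lo),np.array(hi)); x0,y0,x1,y1=box
    mm=np.zeros_like(m);mm[y0:y1,x0:x1]=m[y0:y1,x0:x1]
    p=np.argwhere(mm>0)[:,::-1]; 
    r=cv2.minAreaRect(p.astype(np.float32)); b=onplane(d,cv2.boxPoints(r),z)
    print(name,len(p),np.round(b[:,:2],4).tolist(),'c',np.round(b[:,:2].mean(0),4), 'sz',np.round([np.linalg.norm(b[0]-b[1]),np.linalg.norm(b[1]-b[2])],3))
comp('base',[100,120,40],[125,255,255],(240,180,345,245),.012)
comp('stop',[0,150,60],[8,255,255],(240,205,262,232),.06)
comp('knob',[0,150,60],[8,255,255],(300,180,320,200),.105)
comp('handle',[5,150,100],[16,255,255],(385,190,420,235),.045)
comp('plate',[0,0,60],[180,60,185],(380,188,424,238),.008)
comp('yellow',[20,150,100],[32,255,255],(280,175,320,205),.08)
E
```

```text
base 1699 [[0.549, 0.1567], [0.5733, -0.1346], [0.4299, -0.1459], [0.4064, 0.1427]] c [0.4897 0.0047] sz [0.292 0.144]
stop 42 [[0.4939, 0.1432], [0.4947, 0.1327], [0.4538, 0.1293], [0.4531, 0.1398]] c [0.4739 0.1362] sz [0.011 0.041]
knob 13 [[0.5759, -0.0615], [0.5757, -0.0713], [0.5658, -0.0711], [0.566, -0.0613]] c [ 0.5708 -0.0663] sz [0.01 0.01]
handle 62 [[0.4639, -0.368], [0.5162, -0.3853], [0.5123, -0.3978], [0.4601, -0.3805]] c [ 0.4881 -0.3829] sz [0.055 0.013]
plate 1089 [[0.4185, -0.2926], [0.5757, -0.3097], [0.5609, -0.4676], [0.4037, -0.4489]] c [ 0.4897 -0.3797] sz [0.158 0.159]
yellow 56 [[0.5646, 0.0173], [0.5914, 0.0084], [0.5685, -0.0586], [0.5417, -0.0496]] c [ 0.5665 -0.0206] sz [0.028 0.071]
```

View pics/crop0.png

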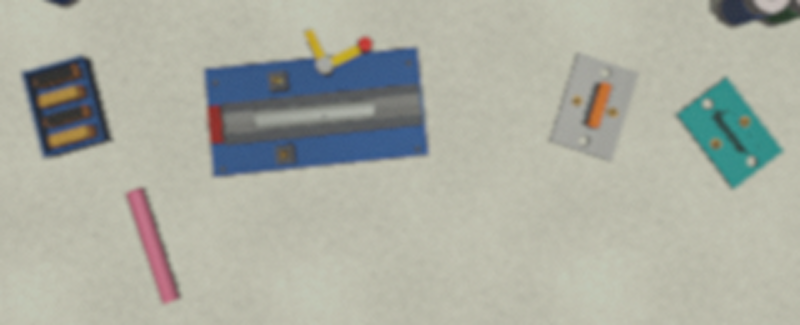

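The crop confirms the grey plate with the orange handle. It also shows the groove running along world +y towards the red stop. I'm moving to look from above the jig.

Emit:
jog_arm(
  motion=[
    [2, -3.3, 0.5, 0, 0],
    [2, -3.3, 0.5, 0, 0],
    [2, -3.3, 0.5, 0, 0],
    [2, -3.3, 0.5, 0, 0],
    [2, -3.3, 0, 0, 0],
    [2, -3.3, 0, 0, 0],
    [2, -3.3, 0, 0, 0],
    [2, -3.3, 0, 0, 0],
    [2, -3.3, 0, 0, 0],
    [2, -3.3, 0, 0, 0],
  ],
)

```text
t: 0.98
tcp_pos: [0.3561, 0.2663, 0.2485]
tool_rot: [0.118, 0.993, 0.0, -0.001]
force: [1.5, 0.5, 0.5]
finger_gap: 1.001
```

Emit:
jog_arm(
  motion=[
    [2.4, -3.3, 0.5, 0, 0],
    [2.4, -3.3, 0.5, 0, 0],
    [2.4, -3.3, 0.5, 0, 0],
    [2.4, -3.3, 0.5, 0, 0],
    [2.4, -3.3, 0, 0, 0],
    [2.4, -3.3, 0, 0, 0],
    [2.4, -3.3, 0, 0, 0],
    [2.4, -3.3, 0, 0, 0],
    [0, 0, 0, 0, 0],
    [0, 0, 0, 0, 0],
  ],
)

```text
t: 1.82
tcp_pos: [0.5521, -0.0145, 0.2681]
tool_rot: [0.124, 0.992, -0.001, 0.0]
force: [-0.6, 0.5, -0.2]
finger_gap: 1.004
```

```bash
python3 - <<'E'
from h import *
import pickle
d=snapshot('wrist');pickle.dump(d,open('w1.pkl','wb'));save('w1',d['img']);print(d['eye'],R.from_quat(d['attitude']).as_matrix().round(3));print(sense()['tcp_pos'])
E
```

```text
[0.48783147 0.00229402 0.41121367] [[ 0.245  0.936  0.252]
 [ 0.97  -0.236 -0.066]
 [-0.003  0.261 -0.965]]
[ 0.55254326 -0.01466679  0.26816937]
```

View pics/w1.png

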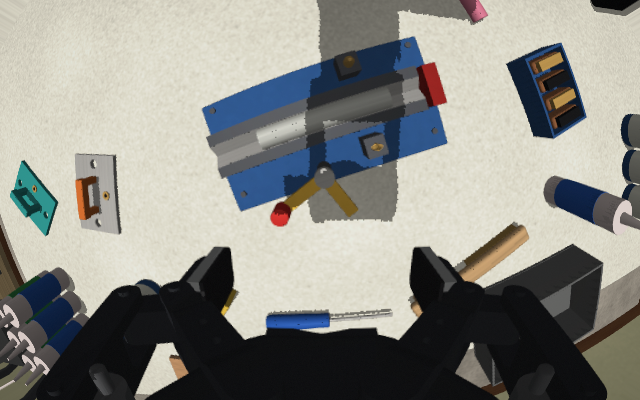

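The wrist view shows the jig with the rod from about (262,137) to (390,98), the round pin at (346,62), the diamond pin at (377,147), the pivot at (323,175), the knob at (281,215) and the plate at (97,192). I'm enlarging it to pick points.

```bash
python3 - <<'E'
from h import *
import pickle
d=pickle.load(open('w1.pkl','rb'));im=d['img']
g=np.clip(255*(im/255.)**.6,0,255).astype(np.uint8)
save('w1a',cv2.resize(g[25:235,195:460],None,fx=3,fy=2.8,interpolation=cv2.INTER_CUBIC)[:588])
save('w1b',cv2.resize(g[140:245,60:140],None,fx=5,fy=5,interpolation=cv2.INTER_CUBIC))
E
```

```text
(no output)
```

View pics/w1a.png

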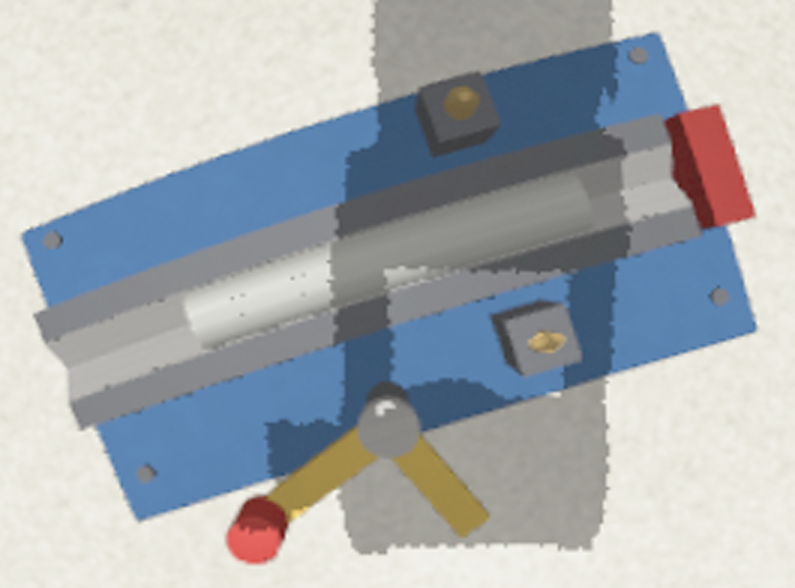

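View pics/w1b.png

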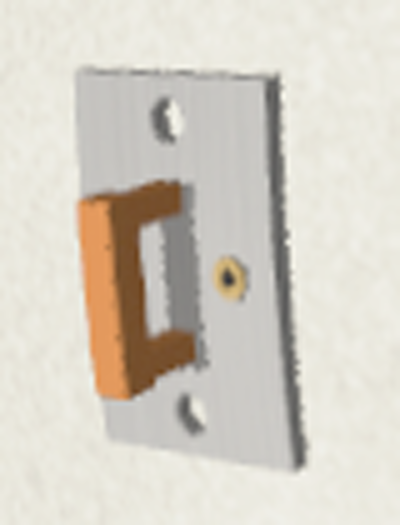

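```bash
cat >> h.py <<'E'
def fit(J,W):
    J=np.array(J,float);W=np.array(W)[:,:2];cj,cw=J.mean(0),W.mean(0)
    a=J-cj;b=W-cw;th=np.arctan2((a[:,0]*b[:,1]-a[:,1]*b[:,0]).sum(),(a*b).sum())
    c,s=np.cos(th),np.sin(th);M=np.array([[c,-s],[s,c]]);t=cw-M@cj
    return th,t,W-(J@M.T+t)
E
python3 - <<'E'
from h import *
import pickle
d=pickle.load(open('w1.pkl','rb'))
A=lambda x,y:(x/3+195-.33,y/2.8+25-.33)
P=[((-195,70),12,(22,232)),((105,70),12,(658,33)),((105,-82),12,(756,329)),((-195,-82),12,(138,520)),
((0,50),82.5,(462,99)),((0,-50),82.5,(547,340)),((-190,28),43,(37,315)),((-190,-28),43,(80,428)),((98,25),64,(720,105)),((98,-25),64,(754,215)),((-66,-62),88,(388,408))]
W=np.array([onplane(d,A(*p[2]),p[1]/1000,True)[0] for p in P])
th,t,r=fit([np.array(p[0])/1000 for p in P],W)
print(np.degrees(th),t,(r*1000).round(1).tolist())
M=np.array([[np.cos(th),-np.sin(th)],[np.sin(th),np.cos(th)]])
k=onplane(d,A(256,540),.109,True)[0,:2];print('knob',k,M.T@(k-t))
kj=M.T@(k-t)-[-.066,-.062];print('ang',np.degrees(np.arctan2(kj[1],kj[0])),np.linalg.norm(kj))
for q,z in(((185,298),.047),((208,348),.047),((196,310),.060),((575,180),.060),((592,200),.0474)):
    w=onplane(d,A(*q),z,True)[0,:2];print('rod',q,w.round(4),((M.T@(w-t))*1000).round(1))
B=lambda x,y:(x/5+60-.4,y/5+140-.4)
Q=[((-45,65),(80,68)),((-45,-65),(106,440)),((45,-65),(300,468)),((45,65),(278,75)),((0,50),(168,119)),((0,-50),(192,412))]
W=np.array([onplane(d,B(*p[1]),.008,True)[0] for p in Q])
print(W[:,:2].round(4).tolist())
E
```

```text
94.58401341479785 [0.4794727  0.05037747] [[1.2, 1.9], [2.2, -1.4], [-0.7, -1.4], [-0.2, 1.7], [1.8, -1.2], [-1.1, -1.7], [2.1, 1.4], [0.1, 0.2], [1.9, -0.1], [-0.1, -1.2], [-7.1, 1.8]]
knob [ 0.57245115 -0.06386042] [-0.12130338 -0.08355105]
ang -158.70974617184595 0.05935412323217881
rod (185, 298) [ 0.4799 -0.076 ] [-126.     9.7]
rod (208, 348) [ 0.503  -0.0728] [-124.7  -13.6]
rod (196, 310) [ 0.4861 -0.0704] [-120.9    3. ]
rod (575, 180) [0.4692 0.0819] [32.2  7.7]
rod (592, 200) [0.4782 0.0894] [39.  -1.9]
[[0.4121, -0.4005], [0.5348, -0.4488], [0.5637, -0.3593], [0.4429, -0.3136], [0.4412, -0.3655], [0.535, -0.3992]]
```

Emit:
jog_arm(
  motion=[
    [-2, -3.4, 0, 6.3, 255],
    [-2, -3.4, 0, 6.3, 255],
    [-2, -3.4, 0, 6.3, 255],
    [0, 0, -4, 0, 255],
    [0, 0, -4, 0, 255],
    [0, 0, -4, 0, 255],
    [0, 0, -4, 0, 255],
    [0, 0, -2, 0, 255],
    [0, 0, 0, 0, 255],
    [0, 0, 0, 0, 255],
  ],
)

```text
t: 2.7
tcp_pos: [0.4893, -0.1058, 0.087]
tool_rot: [-0.052, 0.999, -0.003, 0.006]
force: [0.2, -0.6, 0.4]
finger_gap: 0.004
```

```bash
cat >> h.py <<'E'
def st():
    s=sense();r=R.from_quat(s['tool_rot']).as_matrix();print('t',round(s['t'],2),'tcp',s['tcp_pos'].round(4),'jawdir',np.degrees(np.arctan2(r[1,1],r[0,1])).round(2),'F',s['force'].round(1),'gap',round(s['finger_gap'],3),'q6',s['q'][5].round(2));return s
TH=np.radians(94.6);T=np.array([.4788,.0506]);M=np.array([[np.cos(TH),-np.sin(TH)],[np.sin(TH),np.cos(TH)]])
def j(p): return (M.T@(np.array(p)[:2]-T)*1000).round(1)
E
python3 - <<'E'
from h import *
d=snapshot('wrist');save('w2',d['img']);s=st();print(j(s['tcp_pos']))
E
```

```text
t 2.75 tcp [ 0.4892 -0.1057  0.0874] jawdir 95.95 F [-0.5  0.2 -0.9] gap -0.002 q6 -2.11
[-156.7    2.1]
```

View pics/w2.png

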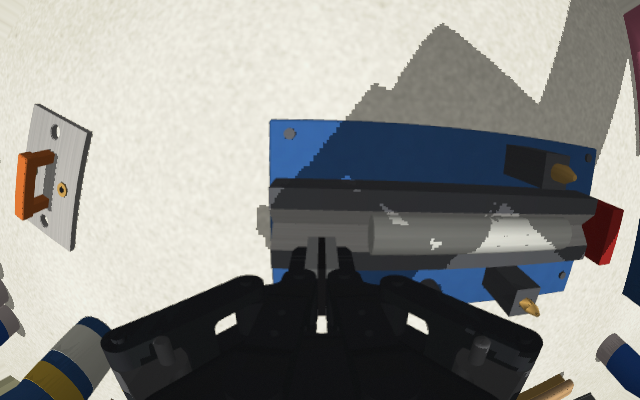

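The fingers (322,250) are closed in the groove, clear behind the bar's rear end (370,235). I'm lowering and starting the push.

Emit:
jog_arm(
  motion=[
    [0.2, 0, -3.7, 0, 255],
    [0, 0, 0, 0, 255],
    [-0.1, 1, 0, 0, 255],
    [-0.1, 1, 0, 0, 255],
    [-0.1, 1, 0, 0, 255],
    [-0.1, 1, 0, 0, 255],
    [0, 0, 0, 0, 255],
  ],
)

```text
t: 3.33
tcp_pos: [0.4937, -0.0624, 0.0606]
tool_rot: [-0.054, 0.998, -0.007, 0.015]
force: [-0.7, -0.0, -0.3]
finger_gap: -0.003
```

```bash
python3 - <<'E'
from h import *
d=snapshot('wrist');save('w3',d['img']);s=st();print(j(s['tcp_pos']))
E
```

```text
t 3.38 tcp [ 0.4943 -0.0631  0.0608] jawdir 96.15 F [0.5 0.1 0.7] gap 0.002 q6 -2.03
[-114.6   -6.3]
```

View pics/w3.png

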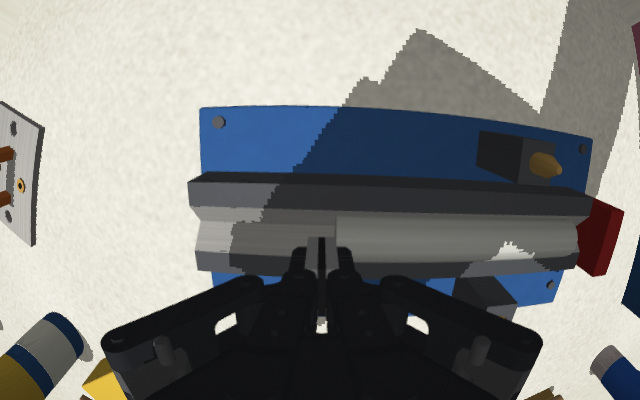

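```bash
python3 - <<'E'
from h import *
import pickle
d=snapshot('wrist');pickle.dump(d,open('w3.pkl','wb'));s=st();print(s['q'].round(3),s['tcp_pos'],R.from_quat(s['tool_rot']).as_matrix().round(3)[:,2])
for uv,z in (((335,215),.0604),((335,235),.0604),((576,225),.0604)): print(uv,j(onplane(d,uv,z,True)[0]))
im=d['img'];g=np.clip(255*(im/255.)**.6,0,255).astype(np.uint8)
save('w3a',cv2.resize(g[170:300,260:420],None,fx=4,fy=4,interpolation=cv2.INTER_CUBIC))
for z in(.0604,):
  for x in(-114.6,): print(proj(d,s['tcp_pos'],True))
E
```

```text
t 3.43 tcp [ 0.4945 -0.0638  0.0603] jawdir 96.13 F [-0.4 -0.1 -0.3] gap 0.003 q6 -2.03
[-3.520e-01  6.410e-01  1.907e+00 -2.000e-03  5.610e-01 -2.028e+00] [ 0.494462   -0.0637618   0.06032852] [ 0.031 -0.012 -0.999]
(335, 215) [-108.1   15.1]
(335, 235) [-107.7    4.6]
(576, 225) [46.9 11.5]
[[319.13437642 254.4105374 ]]
```

View pics/w3a.png

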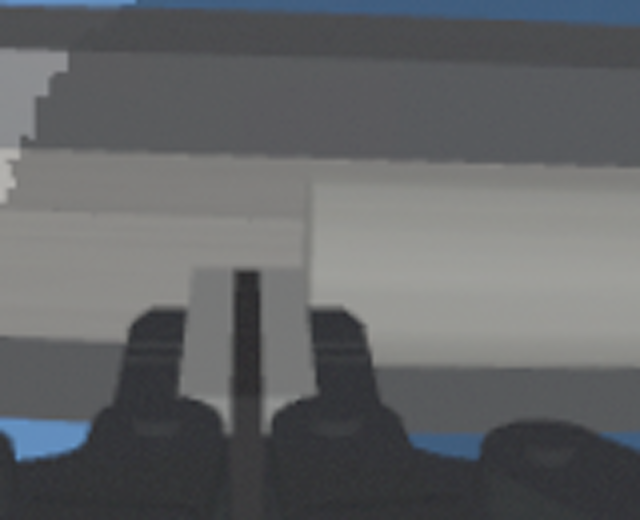

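Emit:
jog_arm(
  motion=[
    [-0.5, -1, 0, -1, 255],
    [0, -0.2, -0.7, 0, 255],
    [0, 0, -0.5, 0, 255],
    [0, 0, 0, 0, 255],
  ],
)

```text
t: 3.77
tcp_pos: [0.4903, -0.078, 0.0498]
tool_rot: [-0.044, 0.999, -0.008, 0.017]
force: [0.7, 0.0, 0.4]
finger_gap: -0.0
```

```bash
python3 - <<'E'
from h import *
s=st();print(j(s['tcp_pos']),s['q'].round(3),R.from_quat(s['tool_rot']).as_matrix().round(3)[:,2])
E
```

```text
t 3.77 tcp [ 0.4903 -0.078   0.0498] jawdir 94.98 F [0.7 0.  0.4] gap -0.0 q6 -2.04
[-129.1   -1.2] [-3.83e-01  6.60e-01  1.92e+00 -1.00e-03  5.23e-01 -2.04e+00] [ 0.036 -0.015 -0.999]
```

Emit:
jog_arm(
  motion=[
    [0, 0.8, -0.2, 0, 255],
    [-0.1, 0.8, 0, 0, 255],
    [-0.1, 0.7, 0, 0, 255],
    [0, 0.6, 0, 0, 255],
    [-0.1, 0.5, 0, 0, 255],
    [0, 0, 0, 0, 255],
  ],
)

```text
t: 4.27
tcp_pos: [0.4885, -0.0434, 0.0466]
tool_rot: [-0.043, 0.999, -0.01, 0.018]
force: [-1.7, -2.8, 0.6]
finger_gap: -0.002
```

```bash
python3 - <<'E'
from h import *
s=st();print(j(s['tcp_pos']))
E
```

```text
t 4.27 tcp [ 0.4885 -0.0434  0.0466] jawdir 94.89 F [-1.7 -2.8  0.6] gap -0.002 q6 -1.96
[-94.5  -2.1]
```

Force −2.8 N means it is pushing the bar. About 8 mm remain, in small rows.

Emit:
jog_arm(
  motion=[
    [0, 0.3, 0, 0, 255],
    [0, 0.3, 0, 0, 255],
    [0, 0.2, 0, 0, 255],
  ],
)

```text
t: 4.52
tcp_pos: [0.4903, -0.043, 0.0478]
tool_rot: [-0.05, 0.998, -0.017, 0.02]
force: [-2.9, -11.3, 0.6]
finger_gap: 0.001
```

Emit:
jog_arm(
  motion=[
    [0, 0.2, 0, 0, 255],
    [0, 0.2, 0, 0, 255],
  ],
)

```text
t: 4.68
tcp_pos: [0.4908, -0.043, 0.0483]
tool_rot: [-0.052, 0.998, -0.02, 0.02]
force: [-2.6, -12.1, 0.1]
finger_gap: -0.0
```

```bash
python3 - <<'E'
from h import *
d=snapshot('wrist');im=d['img'];g=np.clip(255*(im/255.)**.6,0,255).astype(np.uint8)
save('w4',g);save('w4a',cv2.resize(g[180:300,500:640],None,fx=5,fy=5,interpolation=cv2.INTER_CUBIC))
s=st();print(j(s['tcp_pos']))
E
```

```text
t 4.73 tcp [ 0.4908 -0.043   0.0484] jawdir 95.94 F [ -2.3 -13.1   1.9] gap -0.001 q6 -1.93
[-94.3  -4.4]
```

View pics/w4.png

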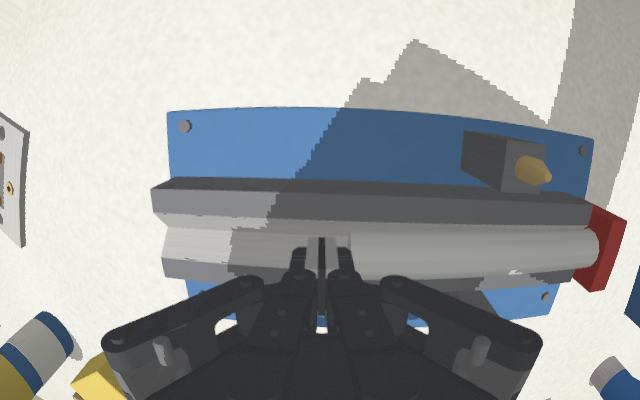

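View pics/w4a.png

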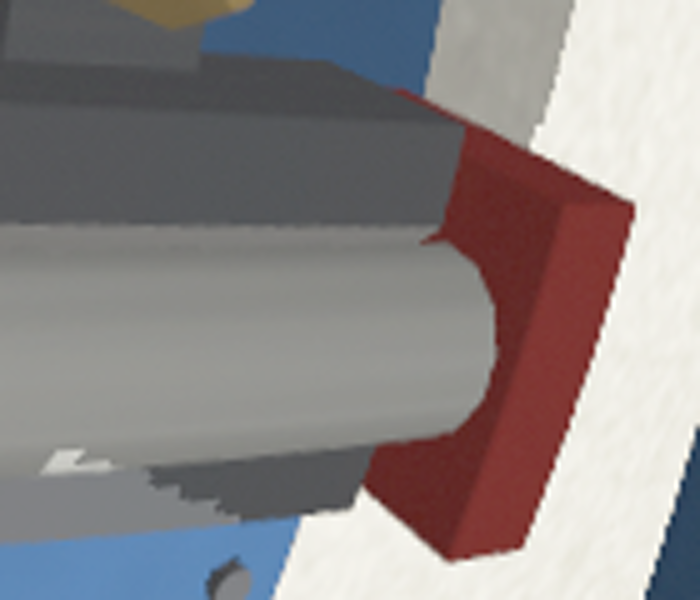

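The bar's front end (597,248) sits against the red stop face and the reaction is 12 N with no more movement, so it is home. I'm backing off and heading for the plate.

Emit:
jog_arm(
  motion=[
    [0, -1, 0, 0, 255],
    [0, -1.5, 0, 0, 255],
    [0, 0, 3.5, 0, 128],
    [0, 0, 4, 0, 0],
    [0, -2, 3.5, 0, 0],
    [0, -3.5, 2, -4, 0],
    [0, -4, 0, -4, 0],
    [0, -4, 0, -4, 0],
  ],
)

```text
t: 5.4
tcp_pos: [0.4821, -0.1972, 0.1782]
tool_rot: [0.051, 0.999, -0.012, 0.008]
force: [0.2, 0.3, -0.6]
finger_gap: 0.846
```

```bash
python3 - <<'E'
from h import *
s=st();print(j(s['tcp_pos']),s['q'].round(3),R.from_quat(s['tool_rot']).as_matrix().round(3)[:,2])
d=snapshot('wrist');save('w5',d['img'])
E
```

```text
t 5.4 tcp [ 0.4821 -0.1972  0.1782] jawdir 84.13 F [ 0.2  0.3 -0.6] gap 0.846 q6 -2.05
[-247.2   16.6] [-0.596  0.456  1.763 -0.016  0.897 -2.055] [ 0.014 -0.024 -1.   ]
```

View pics/w5.png

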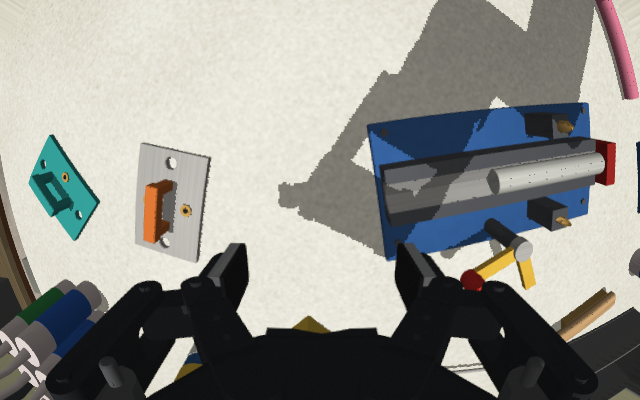

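Emit:
jog_arm(
  motion=[
    [0, -3.5, 0.5, -4, 0],
    [0, -3.5, 0.5, -4, 0],
    [0, -3.5, 0.5, -3, 0],
    [0, -2.5, 0.5, -2, 0],
    [0, 0, 0, 0, 0],
    [0, 0, 0, 0, 0],
  ],
)

```text
t: 5.95
tcp_pos: [0.4811, -0.3386, 0.1975]
tool_rot: [0.175, 0.984, -0.013, 0.008]
force: [-1.0, 0.8, 0.2]
finger_gap: 1.003
```

```bash
python3 - <<'E'
from h import *
import pickle
s=st();print(R.from_quat(s['tool_rot']).as_matrix().round(3)[:,2])
d=snapshot('wrist');save('w6',d['img']);pickle.dump(d,open('w6.pkl','wb'))
E
```

```text
t 5.95 tcp [ 0.4811 -0.3386  0.1975] jawdir 69.81 F [-1.   0.8  0.2] gap 1.003 q6 -2.01
[ 0.01  -0.028 -1.   ]
```

View pics/w6.png

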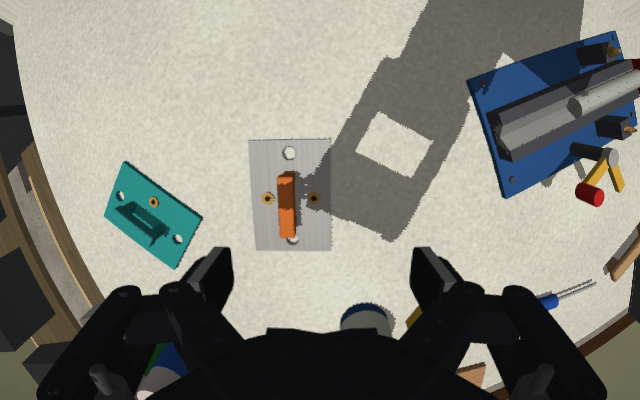

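The plate is in clear view, with corners near (249,139), (331,139), (332,250) and (256,250), and the handle at (287,206). The turquoise look-alike is at (153,215). I'm measuring the plate.

```bash
python3 - <<'E'
from h import *
import pickle
d=pickle.load(open('w6.pkl','rb'));im=d['img']
save('w6a',cv2.resize(im[130:260,240:345],None,fx=4.5,fy=4.5,interpolation=cv2.INTER_CUBIC))
hsv=cv2.cvtColor(im,cv2.COLOR_RGB2HSV)
m=cv2.inRange(hsv,np.array([5,150,190]),np.array([18,255,255]));m[:, :270]=0;m[:,300:]=0;m[:165]=0;m[245:]=0
r=cv2.minAreaRect(np.argwhere(m>0)[:,::-1].astype(np.float32));b=onplane(d,cv2.boxPoints(r),.048,True);print(r,b.round(4)[:,:2].tolist(),b.mean(0).round(4))
for q in((290,153),(293,240)):print(onplane(d,q,.008,True).round(4))
W=onplane(d,[(249,139.5),(331,138.5),(331.5,250.5),(256,250.5)],.008,True)
th,t,res=fit(np.array([(-45,65),(45,65),(45,-65),(-45,-65)])/1000,W);print(np.degrees(th),t,res*1000)
E
```

```text
((285.435791015625, 206.98416137695312), (58.4704475402832, 13.15494155883789), 87.91743469238281) [[0.4574, -0.3785], [0.4614, -0.3662], [0.5186, -0.3867], [0.5146, -0.3998]] [ 0.488  -0.3828  0.048 ]
[[ 0.4418 -0.3648  0.008 ]]
[[ 0.5372 -0.399   0.008 ]]
70.33399005546813 [ 0.48856389 -0.38196357] [[-0.6054968   0.66652065]
 [-0.130045   -0.27016259]
 [-0.06257921  0.27069987]
 [ 0.79812101 -0.66705793]]
```

View pics/w6a.png

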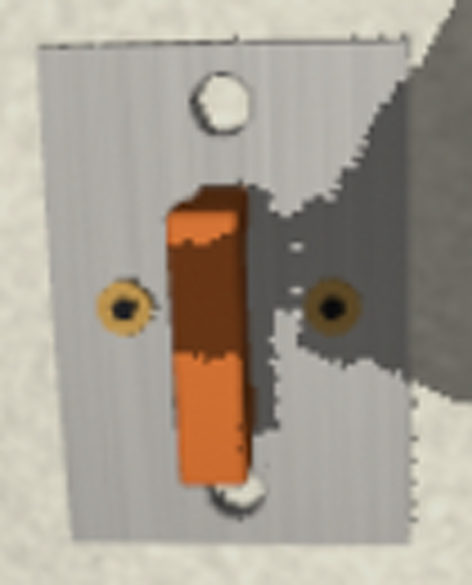

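Emit:
jog_arm(
  motion=[
    [0.3, -2.5, 0, 0.5, 0],
    [0.4, -1.8, -1, 0, 0],
    [0, 0, -3, 0, 0],
    [0, 0, -3, 0, 0],
    [0, 0, -3, 0, 0],
    [0, 0, -2, 0, 0],
    [0, 0, 0, 0, 0],
  ],
)

```text
t: 6.58
tcp_pos: [0.4889, -0.3692, 0.0732]
tool_rot: [0.164, 0.986, -0.009, 0.006]
force: [-0.5, 1.1, -0.7]
finger_gap: 0.997
```

```bash
python3 - <<'E'
from h import *
s=st();print(R.from_quat(s['tool_rot']).as_matrix().round(3)[:,2])
E
```

```text
t 6.58 tcp [ 0.4889 -0.3692  0.0732] jawdir 71.16 F [-0.5  1.1 -0.7] gap 0.997 q6 -2.06
[ 0.009 -0.02  -1.   ]
```

Emit:
jog_arm(
  motion=[
    [0, -1.2, -0.5, -0.8, 0],
    [0, -0.2, -1.5, 0, 0],
    [0, 0, -1.5, 0, 0],
    [0, 0, -1, 0, 0],
    [0, 0, -0.5, 0, 0],
    [0, 0, 0, 0, 0],
  ],
)

```text
t: 7.08
tcp_pos: [0.4914, -0.3822, 0.0224]
tool_rot: [0.169, 0.986, -0.01, 0.008]
force: [-0.1, -0.1, -0.5]
finger_gap: 0.998
```

```bash
python3 - <<'E'
from h import *
s=st();print(R.from_quat(s['tool_rot']).as_matrix().round(3)[:,2])
d=snapshot('wrist');save('w7',d['img'])
E
```

```text
t 7.08 tcp [ 0.4914 -0.3822  0.0224] jawdir 70.57 F [-0.1 -0.1 -0.5] gap 0.998 q6 -2.06
[ 0.012 -0.022 -1.   ]
```

View pics/w7.png

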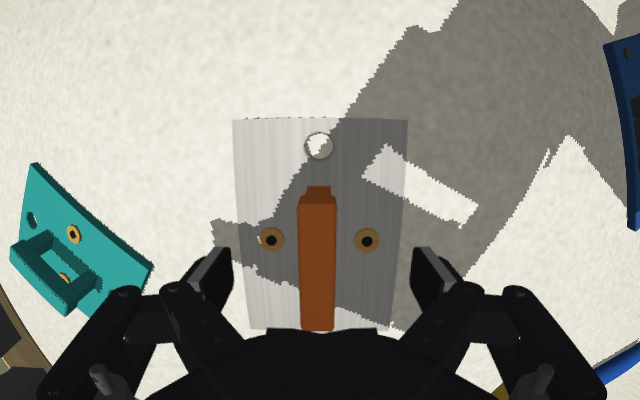

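The handle (317,262) is centred between the pads, and the look-alike is clear on the left at (80,240). I'm closing.

Emit:
jog_arm(
  motion=[
    [0, 0, 0, 0, 255],
    [0, 0, 0, 0, 255],
    [0, 0, 0, 0, 255],
    [0, 0, 0, 0, 255],
    [0, 0, 0, 0, 255],
    [0, 0, 0, 0, 255],
    [0, 0, 0, 0, 255],
  ],
  squeeze=60,
)

```text
t: 7.72
tcp_pos: [0.4933, -0.3839, 0.0269]
tool_rot: [0.169, 0.986, -0.012, 0.011]
force: [1.0, 1.0, -3.1]
finger_gap: 0.171
```

```bash
python3 - <<'E'
from h import *
s=st();print(R.from_quat(s['tool_rot']).as_matrix().round(3)[:,2],s['ft_torque'].round(2))
E
```

```text
t 7.72 tcp [ 0.4933 -0.3839  0.0269] jawdir 70.55 F [ 1.   1.  -3.1] gap 0.171 q6 -2.06
[ 0.017 -0.027 -1.   ] [ 0.02 -0.08  0.02]
```

Emit:
jog_arm(
  motion=[
    [0, 0, 1, 0, 255],
    [0, 0, 2, 0, 255],
    [0, 0, 3, 0, 255],
    [0, 0, 3, 0, 255],
    [0, 0, 3, 0, 255],
    [0, 1, 2, 0, 255],
    [0, 2, 0.5, 2, 255],
    [0, 3, 0, 3, 255],
    [0, 3, 0, 3, 255],
    [0, 3, 0, 3, 255],
  ],
)

```text
t: 8.55
tcp_pos: [0.4879, -0.2596, 0.1752]
tool_rot: [0.071, 0.997, -0.009, 0.008]
force: [-0.5, 1.4, -3.4]
finger_gap: 0.175
```

```bash
python3 - <<'E'
from h import *
s=st();print(R.from_quat(s['tool_rot']).as_matrix().round(3)[:,2],s['ft_torque'].round(2))
d=snapshot('wrist');save('w8',d['img'])
E
```

```text
t 8.55 tcp [ 0.4879 -0.2596  0.1752] jawdir 81.85 F [-0.5  1.4 -3.4] gap 0.175 q6 -2.11
[ 0.015 -0.02  -1.   ] [ 0.1  -0.05 -0.05]
```

View pics/w8.png

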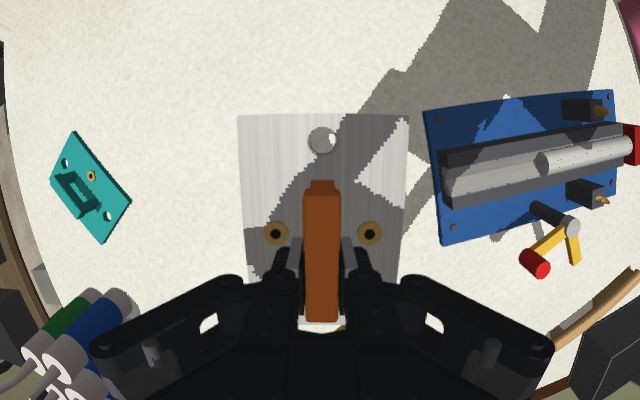

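The plate hangs level in the grip (322,200) and the jig with the bar at the stop is at right. I'm carrying it over.

Emit:
jog_arm(
  motion=[
    [0, 3.3, 0, 1.5, 255],
    [0, 3.3, 0, 1.5, 255],
    [0, 3.3, 0, 1.5, 255],
    [0, 3.3, 0, 1.5, 255],
    [0, 3.3, 0, 1.5, 255],
    [0, 3.3, 0, 1.5, 255],
    [0, 3, 0, 1.5, 255],
    [0, 2.5, 0, 1, 255],
    [0, 1, 0, 0, 255],
    [0, 0, 0, 0, 255],
  ],
)

```text
t: 9.43
tcp_pos: [0.4673, 0.0352, 0.1671]
tool_rot: [-0.046, 0.999, 0.001, -0.006]
force: [0.4, -0.2, -3.3]
finger_gap: 0.173
```

```bash
python3 - <<'E'
from h import *
import pickle
s=st();print(R.from_quat(s['tool_rot']).as_matrix().round(3)[:,2],s['ft_torque'].round(2))
d=snapshot('wrist');save('w9',d['img']);pickle.dump(d,open('w9.pkl','wb'))
d=snapshot('scene');save('s9',cv2.resize(d['img'][130:260,240:440],None,fx=4,fy=4,interpolation=cv2.INTER_CUBIC))
E
```

```text
t 9.43 tcp [0.4673 0.0352 0.1671] jawdir 95.26 F [ 0.4 -0.2 -3.3] gap 0.173 q6 -1.82
[-0.013  0.001 -1.   ] [-0.03  0.03 -0.04]
```

View pics/w9.png

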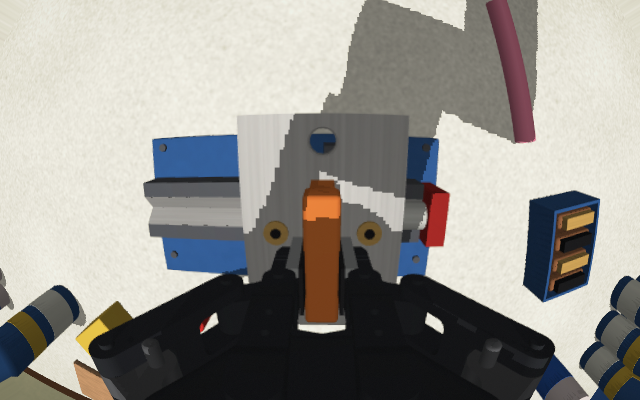

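View pics/s9.png

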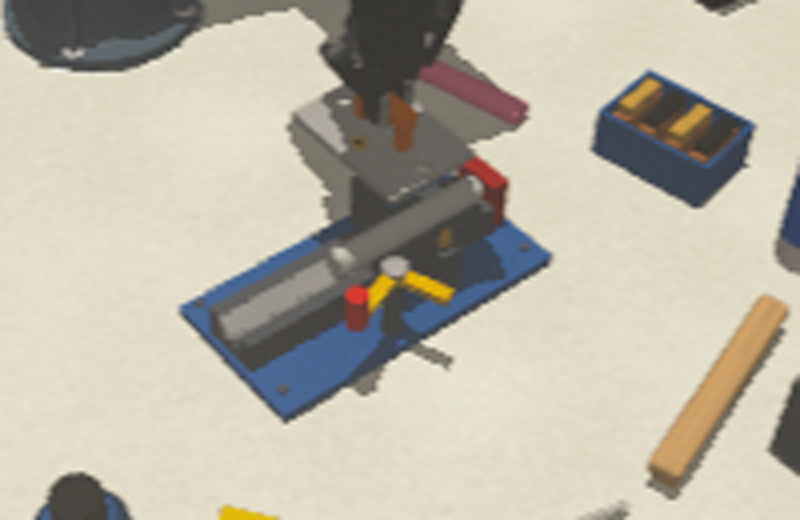

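```bash
python3 - <<'E'
from h import *
import pickle
d=pickle.load(open('w9.pkl','rb'))
tcp=np.array([.4673,.0352,.1671]);c=M
im=d['img'];save('w9a',cv2.resize(im[100:300,225:420],None,fx=3,fy=3,interpolation=cv2.INTER_CUBIC))
for dz in(.023,.019,.015):
  for uv in((322,140.5),(238,115),(408.5,115.5),(276,233),(369.5,233)):
    p=onplane(d,uv,tcp[2]-dz,True)[0]; print(dz,uv,(M.T@(p[:2]-tcp[:2])*1000).round(1))
E
```

```text
0.023 (322, 140.5) [ 0.1 55.7]
0.023 (238, 115) [-45.8  70.1]
0.023 (408.5, 115.5) [47.3 71. ]
0.023 (276, 233) [-25.8   2.9]
0.023 (369.5, 233) [28.3  3.5]
0.019 (322, 140.5) [ 0.1 55.9]
0.019 (238, 115) [-44.7  70. ]
0.019 (408.5, 115.5) [46.1 70.9]
0.019 (276, 233) [-25.2   4.4]
0.019 (369.5, 233) [27.6  4.9]
0.015 (322, 140.5) [ 0.1 56.1]
0.015 (238, 115) [-43.7  69.8]
0.015 (408.5, 115.5) [45.  70.7]
0.015 (276, 233) [-24.6   5.8]
0.015 (369.5, 233) [26.9  6.4]
```

View pics/w9a.png

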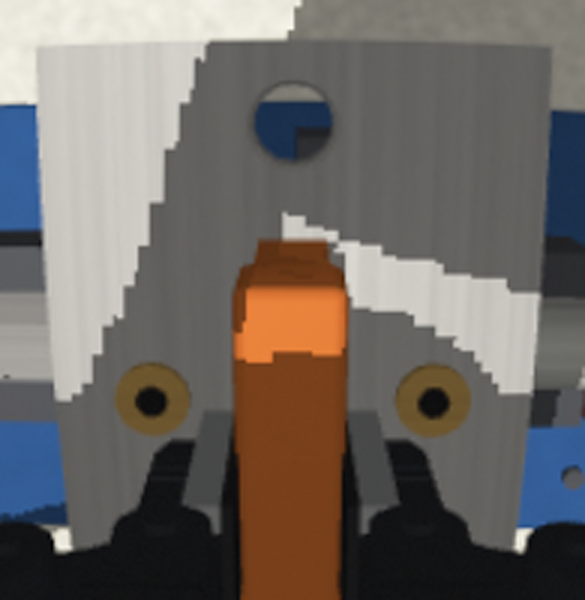

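Emit:
jog_arm(
  motion=[
    [0.8, 0.6, 0, -0.6, 255],
    [0.6, 0.5, -1, 0, 255],
    [0.3, 0.4, -1.5, 0, 255],
    [0, 0, -1.5, 0, 255],
    [0, 0, -0.7, 0, 255],
    [0, 0, 0, 0, 255],
  ],
)

```text
t: 10.03
tcp_pos: [0.4913, 0.0447, 0.1168]
tool_rot: [-0.035, 0.999, -0.001, -0.003]
force: [0.3, 0.0, -3.4]
finger_gap: 0.169
```

```bash
python3 - <<'E'
from h import *
import pickle
s=st();print(R.from_quat(s['tool_rot']).as_matrix().round(3)[:,2],s['ft_torque'].round(2),j(s['tcp_pos']))
d=snapshot('wrist');save('w10',cv2.resize(d['img'][90:310,200:450],None,fx=2.7,fy=2.7,interpolation=cv2.INTER_CUBIC));pickle.dump(d,open('w10.pkl','wb'))
E
```

```text
t 10.03 tcp [0.4913 0.0447 0.1168] jawdir 94.06 F [ 0.3  0.  -3.4] gap 0.169 q6 -1.77
[-0.005 -0.001 -1.   ] [-0.01  0.02 -0.  ] [ -6.8 -12. ]
```

View pics/w10.png

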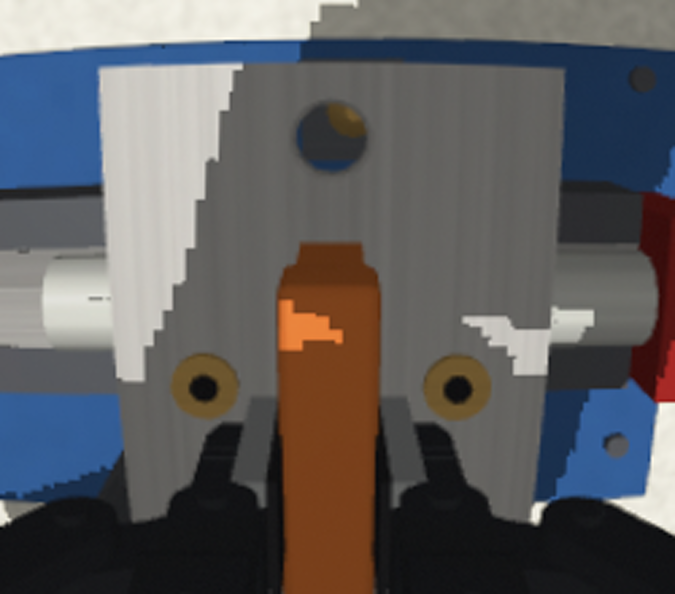

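```bash
python3 - <<'E'
from h import *
import pickle
d=pickle.load(open('w10.pkl','rb'))
save('w10a',cv2.resize(d['img'][120:160,300:350],None,fx=12,fy=12,interpolation=cv2.INTER_CUBIC))
C=lambda x,y:(200+x/2.7-.3,90+y/2.7-.3)
h=onplane(d,C(332,136),.1168-.019,True)[0];p=onplane(d,C(349,115),.0825,True)[0]
print(h,p,'jig move',(M.T@(p-h)[:2]*1000).round(1),'pin jig',j(p),'world',((p-h)*1000).round(1))
E
```

```text
[0.43525899 0.04182223 0.0978    ] [0.43140237 0.04518136 0.0825    ] jig move [3.7 3.6] pin jig [-1.6 47.7] world [ -3.9   3.4 -15.3]
```

View pics/w10a.png

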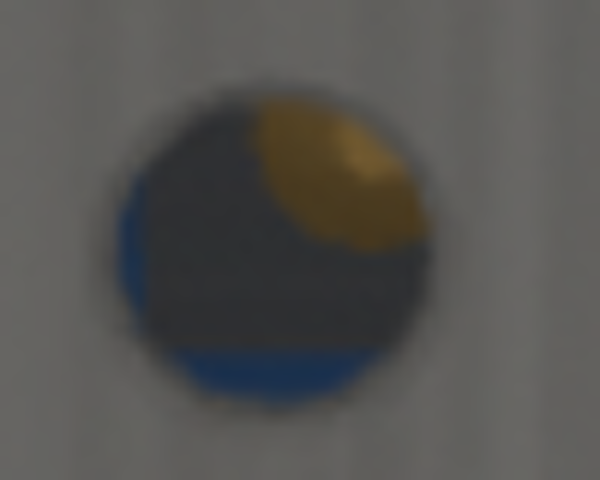

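Emit:
jog_arm(
  motion=[
    [-0.3, 0.25, 0, 0.5, 255],
    [-0.2, 0.15, 0, 0, 255],
    [0, 0, 0, 0, 255],
  ],
)

```text
t: 10.33
tcp_pos: [0.4871, 0.0479, 0.1176]
tool_rot: [-0.039, 0.999, -0.001, -0.002]
force: [0.3, -0.2, -3.4]
finger_gap: 0.171
```

```bash
cat > look.py <<'E'
from h import *
import pickle,sys
n=sys.argv[1]
s=st();print(R.from_quat(s['tool_rot']).as_matrix().round(3)[:,2],s['ft_torque'].round(2),j(s['tcp_pos']))
d=snapshot('wrist');im=np.clip(255*(d['img']/255.)**.6,0,255).astype(np.uint8)
a=cv2.resize(im[115:165,295:355],None,fx=9,fy=9,interpolation=cv2.INTER_CUBIC)
save(n,a);pickle.dump(d,open(n+'.pkl','wb'))
E
python3 look.py w11
```

```text
t 10.33 tcp [0.4871 0.0479 0.1176] jawdir 94.48 F [ 0.3 -0.2 -3.4] gap 0.171 q6 -1.78
[-0.004 -0.002 -1.   ] [-0.   -0.02 -0.  ] [-3.3 -8. ]
```

View pics/w11.png

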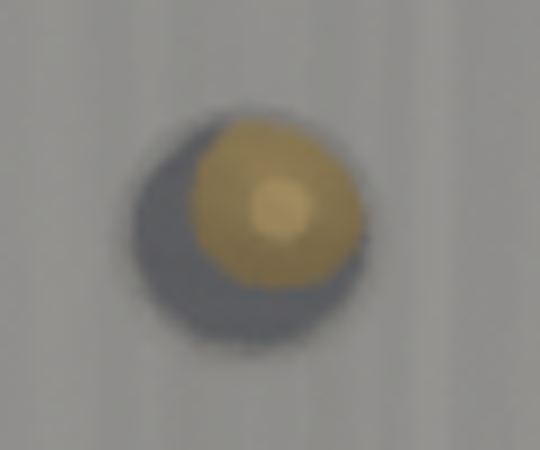

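```bash
cat > mv.py <<'E'
from h import *
import pickle,sys
n=sys.argv[1];hx,hy,px,py,zt=map(float,sys.argv[2:7])
d=pickle.load(open(n+'.pkl','rb'));C=lambda x,y:(295+x/9-.44,115+y/9-.44)
h=onplane(d,C(hx,hy),zt-.019,True)[0];p=onplane(d,C(px,py),.0825,True)[0]
print('world move mm',((p-h)*1000).round(1),'jig',(M.T@(p-h)[:2]*1000).round(1),'pin',j(p), 'eye',d['eye'])
E
python3 mv.py w11 250 230 280 208 .1176
```

```text
world move mm [ -0.6   1.9 -16.1] jig [1.9 0.5] pin [-0.4 48.5] eye [0.42163775 0.04347593 0.26108368]
```

Emit:
jog_arm(
  motion=[
    [-0.1, 0.2, -0.4, 0.1, 255],
    [0, 0, -0.2, 0, 255],
    [0, 0, 0, 0, 255],
  ],
)

```text
t: 10.63
tcp_pos: [0.487, 0.05, 0.1127]
tool_rot: [-0.04, 0.999, -0.001, 0.0]
force: [0.2, 1.0, -3.4]
finger_gap: 0.174
```

```bash
python3 look.py w12
```

```text
t 10.63 tcp [0.487  0.05   0.1127] jawdir 94.61 F [ 0.2  1.  -3.4] gap 0.174 q6 -1.77
[ 0.    -0.002 -1.   ] [-0.01 -0.03  0.01] [-1.2 -8.1]
```

View pics/w12.png

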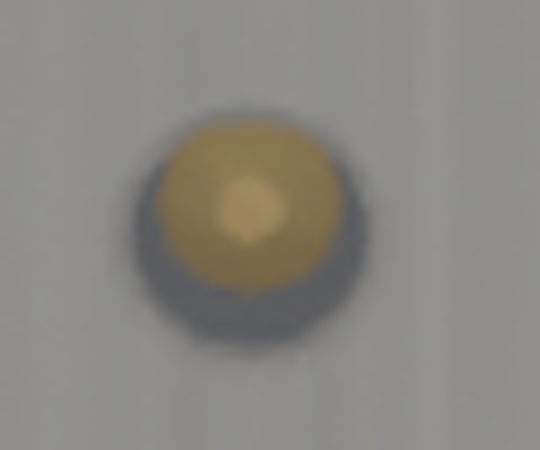

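```bash
python3 mv.py w12 250 230 250 209 .1127
```

```text
world move mm [ -0.6  -0.  -11.2] jig [0.  0.6] pin [-0.4 48.4] eye [0.42102032 0.04550353 0.25593487]
```

The pin tip (250,209) is now centred left-right in the hole (250,230), and the vertical offset is mostly parallax. I'm lowering.

Emit:
jog_arm(
  motion=[
    [-0.1, 0, -0.4, 0, 255],
    [0, 0, -0.4, 0, 255],
    [0, 0, -0.4, 0, 255],
    [0, 0, -0.2, 0, 255],
    [0, 0, 0, 0, 255],
  ],
)

```text
t: 11.1
tcp_pos: [0.486, 0.0501, 0.0974]
tool_rot: [-0.04, 0.999, -0.001, 0.0]
force: [0.3, 0.8, -2.5]
finger_gap: 0.172
```

```bash
python3 look.py w13
```

```text
t 11.1 tcp [0.486  0.0501 0.0974] jawdir 94.62 F [ 0.3  0.8 -2.5] gap 0.172 q6 -1.77
[ 0.    -0.002 -1.   ] [ 0.03 -0.02  0.01] [-1.1 -7.2]
```

View pics/w13.png

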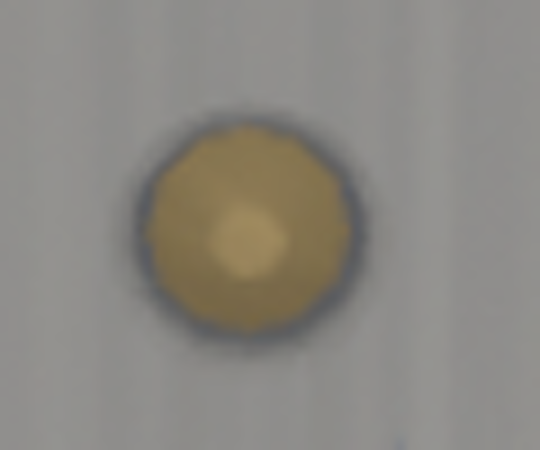

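Centred. I'm lowering the last 7 mm.

Emit:
jog_arm(
  motion=[
    [0, 0, -0.3, 0, 255],
    [0, 0, -0.3, 0, 255],
    [0, 0, -0.2, 0, 255],
    [0, 0, 0, 0, 255],
  ],
)

```text
t: 11.48
tcp_pos: [0.4862, 0.0501, 0.0905]
tool_rot: [-0.04, 0.999, -0.001, 0.001]
force: [0.2, 0.2, -0.6]
finger_gap: 0.172
```

```bash
python3 look.py w14
```

```text
t 11.48 tcp [0.4862 0.0501 0.0905] jawdir 94.62 F [ 0.2  0.2 -0.6] gap 0.172 q6 -1.77
[ 0.001 -0.002 -1.   ] [-0.03 -0.21  0.  ] [-1.1 -7.3]
```

View pics/w14.png

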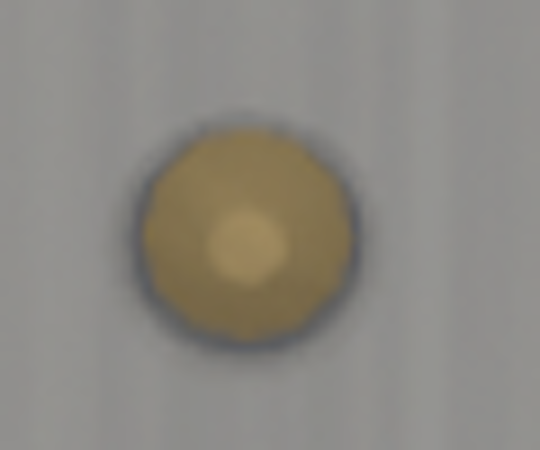

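Emit:
jog_arm(
  motion=[
    [0, 0, -0.2, 0, 255],
    [0, 0, -0.1, 0, 255],
    [0, 0, 0, 0, 255],
  ],
)

```text
t: 11.78
tcp_pos: [0.4864, 0.0501, 0.0907]
tool_rot: [-0.041, 0.999, -0.002, 0.002]
force: [0.2, 0.2, -3.5]
finger_gap: 0.17
```

Emit:
jog_arm(
  motion=[
    [0, 0, -0.3, 0, 255],
    [0, 0, -0.3, 0, 255],
  ],
)

```text
t: 11.95
tcp_pos: [0.4862, 0.0502, 0.0899]
tool_rot: [-0.041, 0.999, -0.002, 0.003]
force: [-9.0, -0.1, 39.9]
finger_gap: 0.175
```

```bash
python3 - <<'E'
from h import *
s=st();print(s['ft_torque'].round(2))
d=snapshot('scene');save('s14',cv2.resize(d['img'][130:260,240:440],None,fx=4,fy=4,interpolation=cv2.INTER_CUBIC));st()
E
```

```text
t 11.95 tcp [0.4862 0.0502 0.0899] jawdir 94.68 F [-9.  -0.1 39.9] gap 0.175 q6 -1.77
[-0.07  1.11 -0.02]
t 12.0 tcp [0.4862 0.0502 0.0899] jawdir 94.68 F [-7.9  0.9 29.8] gap 0.171 q6 -1.77
```

View pics/s14.png

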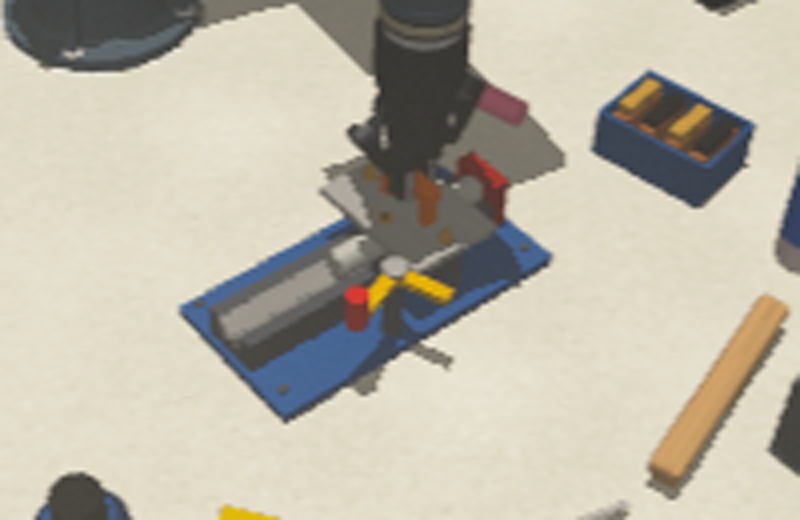

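It is pressing at 40 N with no further drop, and both pins show through the plate ((371,172) and (445,237)), so it is seated. I'm releasing.

Emit:
jog_arm(
  motion=[
    [0, 0, 0.1, 0, 200],
    [0, 0, 0, 0, 100],
    [0, 0, 0, 0, 0],
    [0, 0, 0, 0, 0],
    [0, 0, 0, 0, 0],
    [0, 0, 0, 0, 0],
  ],
)

```text
t: 12.5
tcp_pos: [0.4883, 0.0499, 0.0918]
tool_rot: [-0.041, 0.999, -0.002, 0.006]
force: [0.4, -0.6, -1.3]
finger_gap: 0.905
```

Emit:
jog_arm(
  motion=[
    [0, 0, 1, 0, 0],
    [0, 0, 2, 0, 0],
    [0, 0, 3, 0, 0],
    [0, 0, 3, 0, 0],
    [1, -1, 2, 0, 0],
    [2, -2, 0, 0, 0],
    [2, -2, 0, 0, 0],
    [0, 0, 0, 0, 0],
  ],
)

```text
t: 13.17
tcp_pos: [0.5365, -0.0006, 0.2094]
tool_rot: [-0.042, 0.999, -0.002, 0.003]
force: [0.9, -0.2, 0.1]
finger_gap: 0.996
```

```bash
python3 - <<'E'
from h import *
import pickle
s=st();print(R.from_quat(s['tool_rot']).as_matrix().round(3)[:,2],s['q'].round(2),j(s['tcp_pos']))
d=snapshot('wrist');save('w15',np.clip(255*(d['img']/255.)**.6,0,255).astype(np.uint8));pickle.dump(d,open('w15.pkl','wb'))
E
```

```text
t 13.17 tcp [ 0.5365 -0.0006  0.2094] jawdir 94.87 F [ 0.9 -0.2  0.1] gap 0.996 q6 -1.86
[ 0.006 -0.005 -1.   ] [-0.21  0.44  1.68 -0.    1.02 -1.86] [-55.6 -53.4]
```

View pics/w15.png

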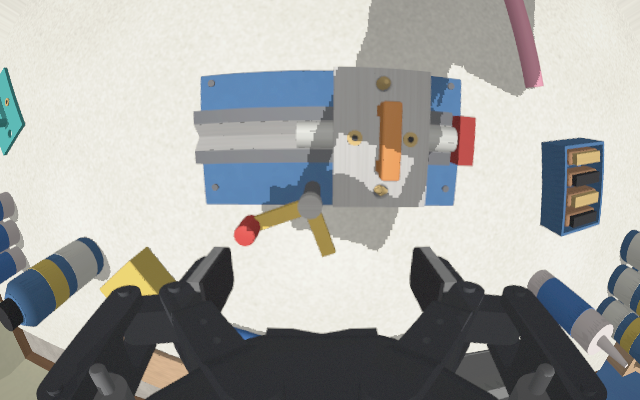

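The plate is flat on both pins (384,84) and (380,190), and the bar end is at the stop (455,140). Next is the clamp: I'm measuring the knob (246,234).

```bash
python3 - <<'E'
from h import *
import pickle
d=pickle.load(open('w15.pkl','rb'));im=d['img']
hsv=cv2.cvtColor(im,cv2.COLOR_RGB2HSV)
m=cv2.inRange(hsv,np.array([0,150,190]),np.array([8,255,255]));m[:210]=0;m[260:]=0;m[:,:225]=0;m[:,270:]=0
p=np.argwhere(m>0)[:,::-1].astype(np.float32);c,r=cv2.minEnclosingCircle(p);print(c,r,p.mean(0))
print(onplane(d,c,.109,True),j(onplane(d,c,.109,True)[0]),onplane(d,p.mean(0),.109,True))
pin=onplane(d,(384,82),.0825,True)[0];dp=onplane(d,(380,190),.0825,True)[0];print(pin,dp,j((pin+dp)/2))
save('w15a',cv2.resize(im[200:260,220:350],None,fx=6,fy=6,interpolation=cv2.INTER_CUBIC))
pv=onplane(d,(310,205),.088,True)[0];print('pivot',pv,j(pv))
E
```

```text
(243.5, 236.0) 10.404426574707031 [243.35611 235.96404]
[[ 0.5725169  -0.06512268  0.109     ]] [-122.9  -84.1] [[ 0.57249715 -0.06525205  0.109     ]]
[0.43150656 0.04462619 0.0825    ] [0.52779492 0.05161437 0.0825    ] [-2.5 -0.6]
pivot [ 0.54572253 -0.01015736  0.088     ] [-65.9 -61.8]
```

View pics/w15a.png

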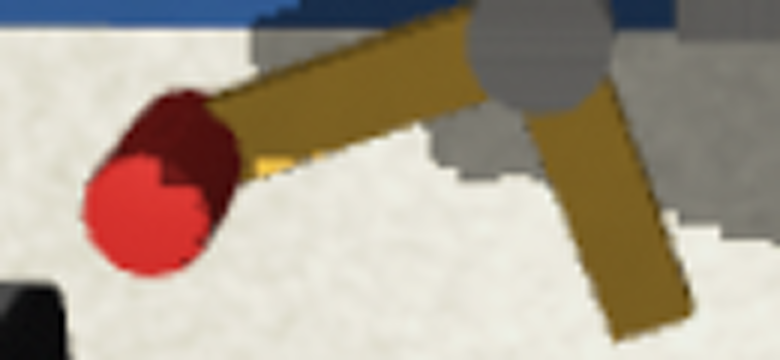

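Emit:
jog_arm(
  motion=[
    [0.5, -0.8, 0, -7, 0],
    [0.5, -0.8, 0, -7, 0],
    [0.5, -0.8, 0, -7, 0],
    [0.5, -0.8, 0, -7, 0],
    [0.5, -0.8, 0, -7, 0],
    [0.5, -0.8, 0, -7, 0],
    [0.5, -0.8, 0, -7, 0],
    [0, -0.7, 0, -7, 0],
    [0, 0, 0, -7, 0],
    [0, 0, 0, -7, 0],
  ],
)

```text
t: 14.05
tcp_pos: [0.5574, -0.0563, 0.2065]
tool_rot: [0.551, 0.834, 0.003, -0.01]
force: [-0.1, -0.4, 0.0]
finger_gap: 1.001
```

```bash
python3 - <<'E'
from h import *
s=st();print(R.from_quat(s['tool_rot']).as_matrix().round(3)[:,2],s['q'].round(2),j(s['tcp_pos']))
E
```

```text
t 14.05 tcp [ 0.5574 -0.0563  0.2065] jawdir 23.12 F [-0.1 -0.4  0. ] gap 1.001 q6 -0.72
[-0.015  0.016 -1.   ] [-0.31  0.48  1.61  0.01  1.07 -0.72] [-112.8  -69.8]
```

Emit:
jog_arm(
  motion=[
    [0.9, -0.5, -1, 2, 0],
    [0.6, -0.3, -2, 1, 0],
    [0, 0, -3, 0, 0],
    [0, 0, -2, 0, 0],
    [0, 0, -0.5, 0, 0],
    [0, 0, 0, 0, 0],
  ],
)

```text
t: 14.55
tcp_pos: [0.567, -0.0595, 0.1195]
tool_rot: [0.529, 0.848, 0.002, -0.014]
force: [0.4, -0.3, -0.5]
finger_gap: 1.002
```

```bash
python3 - <<'E'
from h import *
s=st();print(R.from_quat(s['tool_rot']).as_matrix().round(3)[:,2],j(s['tcp_pos']))
d=snapshot('wrist');save('w16',np.clip(255*(d['img']/255.)**.6,0,255).astype(np.uint8))
E
```

```text
t 14.55 tcp [ 0.567  -0.0595  0.1195] jawdir 26.07 F [ 0.4 -0.3 -0.5] gap 1.002 q6 -0.77
[-0.022  0.019 -1.   ] [-116.8  -79.1]
```

View pics/w16.png

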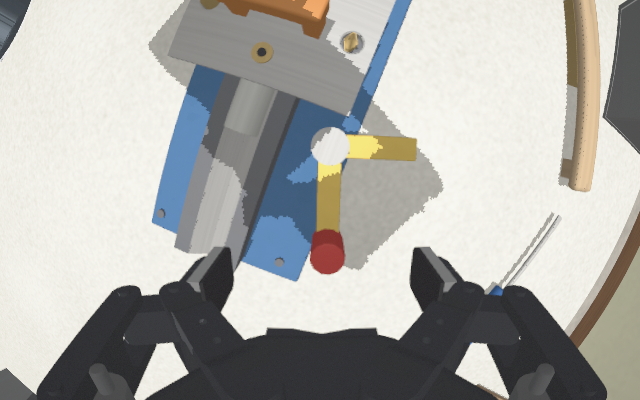

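The knob (327,257) lies between the pads. I'm going down and closing loosely around it.

Emit:
jog_arm(
  motion=[
    [0.5, -0.5, -1, 0, 60],
    [0.1, -0.1, -1.5, 0, 120],
    [0, 0, -1, 0, 170],
    [0, 0, -0.4, 0, 170],
    [0, 0, 0, 0, 170],
    [0, 0, 0, 0, 170],
  ],
  squeeze=20,
)

```text
t: 15.1
tcp_pos: [0.5772, -0.0667, 0.0835]
tool_rot: [0.529, 0.849, 0.003, -0.009]
force: [-0.2, -0.8, -0.4]
finger_gap: 0.333
```

```bash
python3 - <<'E'
from h import *
s=st();print(R.from_quat(s['tool_rot']).as_matrix().round(3)[:,2],j(s['tcp_pos']))
d=snapshot('wrist');save('w17',np.clip(255*(d['img']/255.)**.6,0,255).astype(np.uint8))
E
```

```text
t 15.1 tcp [ 0.5772 -0.0667  0.0835] jawdir 26.13 F [-0.2 -0.8 -0.4] gap 0.333 q6 -0.78
[-0.013  0.015 -1.   ] [-124.8  -88.7]
```

View pics/w17.png

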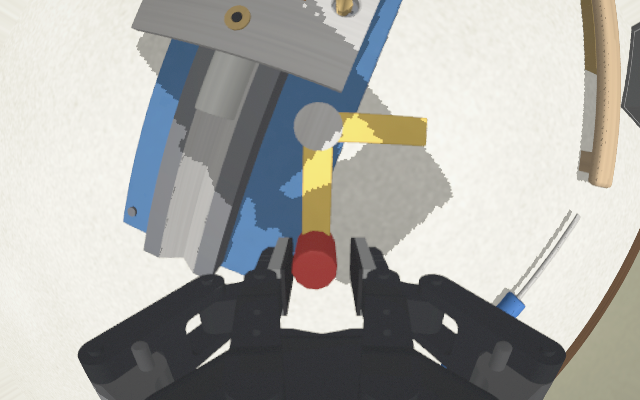

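```bash
cat > arc.py <<'E'
from h import *
s=st();p=s['tcp_pos'];piv=np.array([.5455,-.010])
v=p[:2]-piv;print('phi',np.degrees(np.arctan2(v[1],v[0])).round(1),'r',(np.linalg.norm(v)*1000).round(1),'z',p[2].round(4), R.from_quat(s['tool_rot']).as_matrix().round(3)[:,2])
ph=np.arctan2(v[1],v[0]);cur=p[:2]
for k in range(1,9):
    t=piv+.061*np.array([np.cos(ph+np.radians(6*k)),np.sin(ph+np.radians(6*k))]);print(((t-cur)*100).round(2));cur=t
E
python3 arc.py
```

```text
t 15.15 tcp [ 0.5773 -0.0667  0.0837] jawdir 26.13 F [-0.  -0.2  1.5] gap 0.335 q6 -0.78
phi -60.7 r 65.0 z 0.0837 [-0.012  0.015 -1.   ]
[0.34 0.69]
[0.5 0.4]
[0.46 0.45]
[0.41 0.49]
[0.35 0.53]
[0.3  0.57]
[0.24 0.59]
[0.17 0.61]
```

Emit:
jog_arm(
  motion=[
    [0.3, 0.7, -0.2, 6, 170],
    [0.5, 0.4, 0, 6, 170],
    [0.5, 0.5, 0, 6, 170],
    [0.4, 0.5, 0, 6, 170],
    [0.3, 0.5, 0, 6, 170],
  ],
)

```text
t: 15.57
tcp_pos: [0.5963, -0.043, 0.0841]
tool_rot: [0.281, 0.96, -0.002, -0.01]
force: [-0.5, -1.5, -1.0]
finger_gap: 0.338
```

```bash
python3 arc.py
```

```text
t 15.57 tcp [ 0.5963 -0.043   0.0841] jawdir 57.42 F [-0.5 -1.5 -1. ] gap 0.338 q6 -1.26
phi -33.0 r 60.6 z 0.0841 [-0.02   0.002 -1.   ]
[0.35 0.53]
[0.26 0.58]
[0.2  0.61]
[0.13 0.62]
[0.07 0.63]
[0.   0.64]
[-0.07  0.64]
[-0.13  0.62]
```

Emit:
jog_arm(
  motion=[
    [0.3, 0.5, -0.1, 6, 170],
    [0.3, 0.6, 0, 6, 170],
    [0.2, 0.6, 0, 6, 170],
    [0.1, 0.6, 0, 6, 170],
    [0.1, 0.6, 0, 6, 170],
    [0, 0.6, 0, 6, 170],
  ],
)

```text
t: 16.07
tcp_pos: [0.6071, -0.0094, 0.0864]
tool_rot: [-0.047, 0.999, -0.007, -0.008]
force: [-0.1, -1.9, -0.7]
finger_gap: 0.336
```

```bash
python3 arc.py
```

```text
t 16.07 tcp [ 0.6071 -0.0094  0.0864] jawdir 95.36 F [-0.1 -1.9 -0.7] gap 0.336 q6 -1.84
phi 0.5 r 61.6 z 0.0864 [-0.015 -0.015 -1.   ]
[-0.1   0.64]
[-0.11  0.63]
[-0.17  0.62]
[-0.23  0.59]
[-0.3   0.57]
[-0.35  0.53]
[-0.41  0.49]
[-0.46  0.45]
```

Emit:
jog_arm(
  motion=[
    [-0.1, 0.6, -0.3, 5, 170],
    [-0.1, 0.6, -0.1, 5, 170],
    [-0.2, 0.6, 0, 6, 170],
    [-0.3, 0.6, 0, 6, 170],
    [-0.3, 0.5, 0, 6, 170],
  ],
)

```text
t: 16.48
tcp_pos: [0.6007, 0.0183, 0.0864]
tool_rot: [-0.3, 0.954, -0.012, -0.001]
force: [0.4, -0.7, -1.2]
finger_gap: 0.331
```

```bash
python3 arc.py
```

```text
t 16.48 tcp [0.6007 0.0183 0.0864] jawdir 124.9 F [ 0.4 -0.7 -1.2] gap 0.331 q6 -2.3
phi 27.2 r 62.0 z 0.0864 [ 0.005 -0.023 -1.   ]
[-0.41  0.5 ]
[-0.38  0.52]
[-0.43  0.47]
[-0.48  0.43]
[-0.52  0.37]
[-0.55  0.32]
[-0.58  0.26]
[-0.61  0.2 ]
```

Emit:
jog_arm(
  motion=[
    [-0.4, 0.5, -0.3, 3, 170],
    [-0.4, 0.5, 0, 3, 170],
    [-0.4, 0.5, 0, 3, 170],
    [-0.4, 0.4, 0, 2, 170],
  ],
)

```text
t: 16.82
tcp_pos: [0.589, 0.0365, 0.0873]
tool_rot: [-0.396, 0.918, -0.016, 0.005]
force: [1.9, -1.4, -1.1]
finger_gap: 0.331
```

```bash
python3 arc.py
```

```text
t 16.82 tcp [0.589  0.0365 0.0873] jawdir 136.68 F [ 1.9 -1.4 -1.1] gap 0.331 q6 -2.48
phi 46.9 r 63.7 z 0.0873 [ 0.023 -0.025 -0.999]
[-0.67  0.21]
[-0.53  0.36]
[-0.56  0.3 ]
[-0.59  0.24]
[-0.61  0.18]
[-0.63  0.11]
[-0.64  0.05]
[-0.64 -0.02]
```

Emit:
jog_arm(
  motion=[
    [-0.4, 0.2, -0.2, 0, 170],
    [-0.3, 0.2, 0, 0, 170],
    [-0.3, 0.2, 0, 0, 170],
  ],
)

```text
t: 17.07
tcp_pos: [0.5865, 0.0394, 0.0881]
tool_rot: [-0.397, 0.917, -0.023, 0.013]
force: [5.9, -6.7, -4.5]
finger_gap: 0.33
```

Emit:
jog_arm(
  motion=[
    [-0.3, 0.2, 0, 0, 170],
    [-0.3, 0.2, 0, 0, 170],
  ],
)

```text
t: 17.23
tcp_pos: [0.5869, 0.0395, 0.0895]
tool_rot: [-0.396, 0.917, -0.028, 0.018]
force: [4.3, -5.4, -4.0]
finger_gap: 0.334
```

```bash
python3 arc.py; python3 - <<'E'
from h import *
d=snapshot('wrist');save('w18',np.clip(255*(d['img']/255.)**.6,0,255).astype(np.uint8))
E
```

```text
t 17.23 tcp [0.5869 0.0395 0.0895] jawdir 136.72 F [ 4.3 -5.4 -4. ] gap 0.334 q6 -2.46
phi 50.1 r 64.5 z 0.0895 [ 0.056 -0.038 -0.998]
[-0.74  0.11]
[-0.55  0.33]
[-0.58  0.27]
[-0.6   0.21]
[-0.62  0.14]
[-0.63  0.08]
[-0.64  0.01]
[-0.64 -0.06]
```

View pics/w18.png

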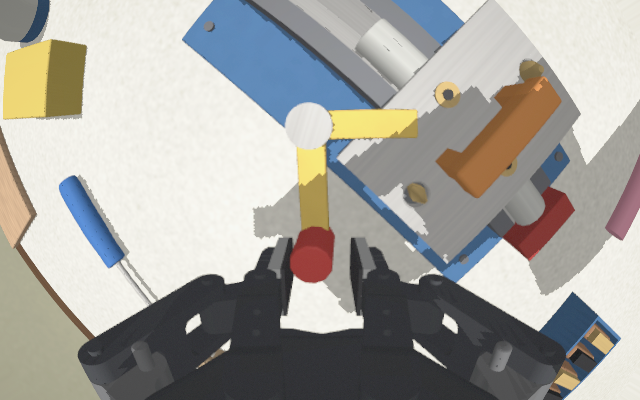

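The short yellow arm (373,124) lies over the plate, and the 7 N reaction shows it is at its stop. I'm easing off, opening, lifting and checking.

Emit:
jog_arm(
  motion=[
    [0.1, -0.1, 0, 0, 140],
    [0, 0, 0, 0, 140],
    [0, 0, 1, 0, 140],
    [0, 0, 2, 0, 140],
    [0, 0, 3, 0, 140],
    [1, -1, 3, 0, 140],
    [2, -2, 1, 0, 140],
    [2, -3, 0, 0, 140],
    [0, -2, 0, 0, 140],
    [0, 0, 0, 0, 140],
  ],
)

```text
t: 18.12
tcp_pos: [0.6337, -0.0406, 0.2007]
tool_rot: [-0.396, 0.918, -0.026, 0.016]
force: [-0.4, 0.4, 0.2]
finger_gap: 0.451
```

```bash
python3 - <<'E'
from h import *
import pickle
s=st()
d=snapshot('wrist');im=np.clip(255*(d['img']/255.)**.6,0,255).astype(np.uint8);save('w19',im);pickle.dump(d,open('w19.pkl','wb'))
d=snapshot('scene');save('s19',cv2.resize(d['img'][130:260,240:440],None,fx=4,fy=4,interpolation=cv2.INTER_CUBIC))
E
```

```text
t 18.12 tcp [ 0.6337 -0.0406  0.2007] jawdir 136.7 F [-0.4  0.4  0.2] gap 0.451 q6 -2.6
```

View pics/w19.png

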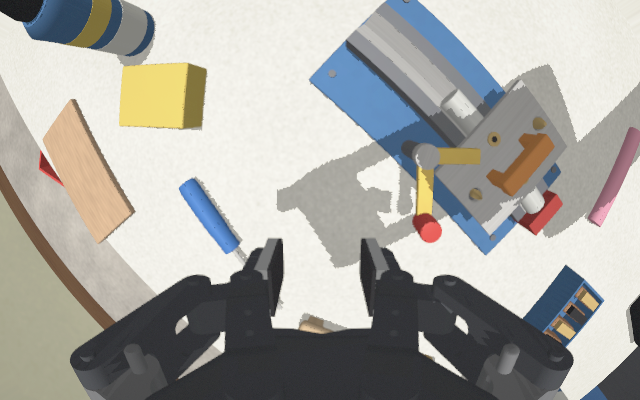

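View pics/s19.png

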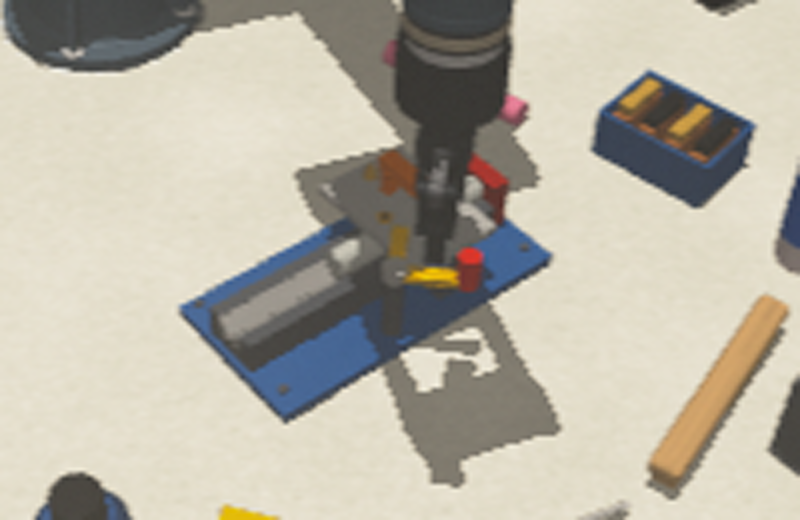

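```bash
python3 - <<'E'
from h import *
import pickle
d=pickle.load(open('w19.pkl','rb'));im=d['img']
save('w19a',cv2.resize(im[75:265,385:585],None,fx=3.5,fy=3.1,interpolation=cv2.INTER_CUBIC))
hsv=cv2.cvtColor(im,cv2.COLOR_RGB2HSV)
m=cv2.inRange(hsv,np.array([0,150,185]),np.array([8,255,255]));m[:210]=0;m[250:]=0;m[:,:410]=0;m[:,450:]=0
p=np.argwhere(m>0)[:,::-1].astype(np.float32);c,r=cv2.minEnclosingCircle(p);print(c,r)
k=onplane(d,c,.109,True)[0];pv=onplane(d,(428,154),.088,True)[0]
for q in (pv[:2],np.array([.5457,-.0102])):
    v=k[:2]-q;a=np.degrees(np.arctan2(v[1],v[0]));print(k,q,a,np.linalg.norm(v),'joint',np.radians(a-94.6+160))
E
```

```text
(430.71697998046875, 231.8773651123047) 10.766079902648926
[0.58659037 0.03428476 0.109     ] [ 0.54566241 -0.01194151] 48.478862555521395 0.06174112219907972 joint 1.9875611000199325
[0.58659037 0.03428476 0.109     ] [ 0.5457 -0.0102] 47.41079211854945 0.060422814792710125 joint 1.9689197542515573
```

View pics/w19a.png

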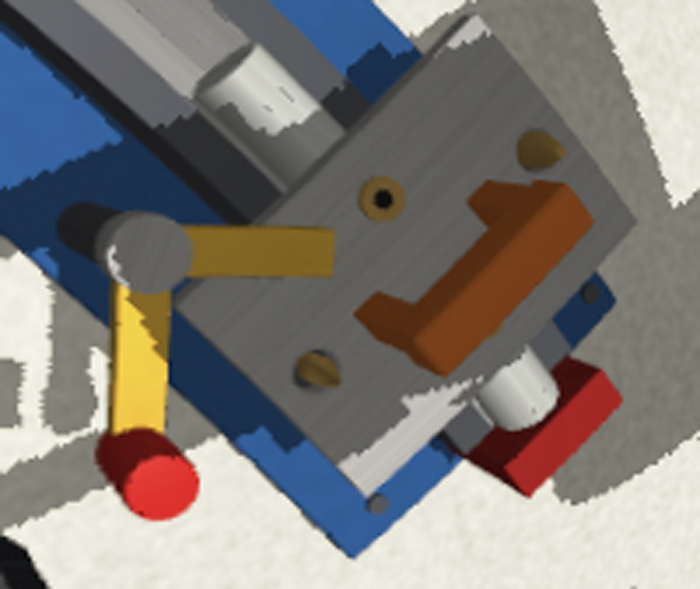

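Clamp reads about 1.97–1.99 rad, which is the stop within measurement error. I'm taking one closer look from above the stop end.

Emit:
jog_arm(
  motion=[
    [-1, 2, 1, 0, 140],
    [-1.3, 3, 1, 0, 140],
    [-1.3, 3, 0, 0, 140],
    [-1.3, 3, 0, 0, 140],
    [-1.3, 3, 0, 0, 140],
    [-1.3, 3, 0, 0, 140],
    [0, 0, 0, 0, 140],
  ],
)

```text
t: 18.8
tcp_pos: [0.5449, 0.1446, 0.219]
tool_rot: [-0.396, 0.918, -0.02, 0.011]
force: [-0.1, -0.4, 0.3]
finger_gap: 0.455
```

```bash
python3 - <<'E'
from h import *
import pickle
s=st()
d=snapshot('wrist');im=np.clip(255*(d['img']/255.)**.6,0,255).astype(np.uint8);save('w20',im);pickle.dump(d,open('w20.pkl','wb'));print(d['eye'])
E
```

```text
t 18.8 tcp [0.5449 0.1446 0.219 ] jawdir 136.65 F [-0.1 -0.4  0.3] gap 0.455 q6 -2.29
[0.49402455 0.10136753 0.36174185]
```

View pics/w20.png

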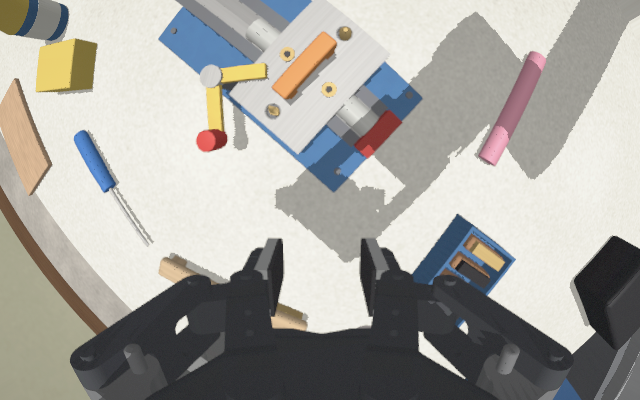

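```bash
python3 - <<'E'
from h import *
import pickle
d=pickle.load(open('w20.pkl','rb'));im=np.clip(255*(d['img']/255.)**.6,0,255).astype(np.uint8)
save('w20a',cv2.resize(im[80:170,320:420],None,fx=6.5,fy=6.5,interpolation=cv2.INTER_CUBIC))
hsv=cv2.cvtColor(d['img'],cv2.COLOR_RGB2HSV)
m=cv2.inRange(hsv,np.array([0,150,180]),np.array([8,255,255]));m[:120]=0;m[160:]=0;m[:,:190]=0;m[:,235:]=0
p=np.argwhere(m>0)[:,::-1].astype(np.float32);c,r=cv2.minEnclosingCircle(p)
k=onplane(d,c,.109,True)[0];pv=onplane(d,(209.5,75),.088,True)[0];v=(k-pv)[:2]
a=np.degrees(np.arctan2(v[1],v[0]));print(c,r,k,pv,a,np.linalg.norm(v),'joint',np.radians(a-94.6+160))
E
```

```text
(205.0, 140.5) 9.962529182434082 [0.58641115 0.03480997 0.109     ] [ 0.54728164 -0.01141308  0.088     ] 49.7508576188336 0.06056144143447001 joint 2.0097616019438442
```

View pics/w20a.png

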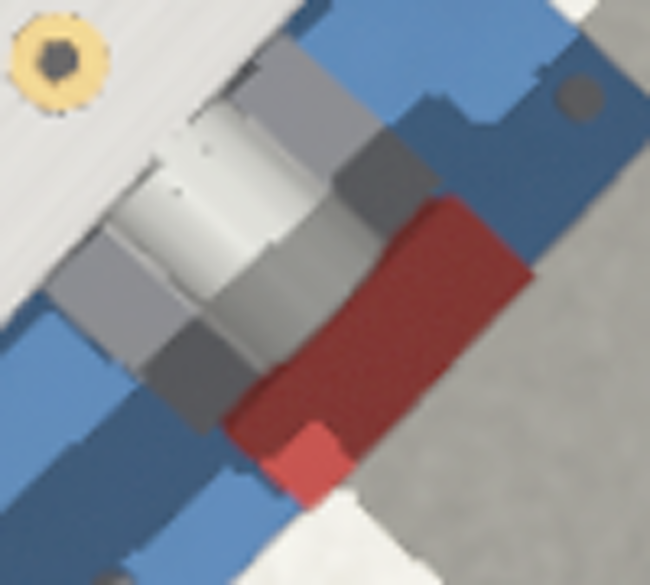

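The bar end meets the red stop with no gap at (330,300), and the clamp reads 2.01 rad. The plate is flat on its pins and the robot is clear. I'm handing in.

```bash
python3 -c "
from station import *
print(sign_off())"
```

```text
the job is handed in; nothing more can be done
None
```

The jig is set up as asked and the job is handed in, at about 19 s of the 64 s allowed.

- **Bar:** I pushed it along the groove with closed fingers until it stopped moving against a 12–13 N reaction. The last close-up shows no visible gap between its end and the red stop.
- **Plate:** I set it on both pins and pressed it down. The press peaked at 39.9 N on the wrist sensor, with no further drop. That is close to the 40 N limit for the arm or gripper body, but it went through the gripped handle. Both pin tips show through the holes.
- **Clamp:** I swung it round until it stopped moving with about 7–9 N on the knob. Three camera readings gave 1.97, 1.99 and 2.01 rad. They differ by about the measuring error and agree with the stop at 2.0.
- **Other items:** The arm touched nothing else that I could see, including the pink and turquoise look-alikes. I judged this from the pictures and did not measure those items before and after.

The first push row ran about 1 cm too high, level with the bar's top edge. I backed off, lowered the fingers and redid it, and the bar stayed in its groove.

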